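# Get the check weight out from behind the sample jars

### The arm

A 6-joint arm with a two-finger parallel gripper is mounted at the origin on a cart in front of the work surface, level with it; the furniture and walls round the work are solid. World frame = base frame: x ahead of the robot, y to its left, z up, the work surface at z = 0. Lengths are in m, angles in rad, forces in N, time in s.
With the tool pointing down it reaches from about 0.3 to 0.775 m from the base axis. Payload 14.6 kg.
Tool frame: the origin (TCP) lies midway between the tips of the shut fingers; the grasp point (between the pads) lies 19 mm behind it; z points along the fingers, y is the direction in which the jaws open and shut (so a half turn about z gives the same grasp; the last joint's range is limited). The gripper opens to 94 mm and grips with 3 to 60 N. Pads are 16 mm wide; open, the fingers measure 119 mm over their backs; the gripper's body (75 mm by 177 mm) begins 78 mm behind the grasp point.
Start: joints at [-1.249, 0.3, 1.521, -0, 1.321, -0.067], TCP at [0.208, -0.509, 0.205] pointing down, gripper open.
Joint ranges: [-3.03, 3.03], [-0.79, 2.21], [0.23, 2.52], [-1.04, 4.18], [0, 3.07], [-2.55, 2.55]. Speed limits (rad/s): [2.22, 2.22, 2.57, 3.14, 3.14, 3.14].

### API

Orientations are given as a unit quaternion [w, x, y, z].
In Python, from plant import robot, optics, nets gives the robot as it stands.
- The arm moves only by the tool apply_moves, never from a script. Its argument "series" is a list of rows, each a list of 3 entries, a list of its own where there are three numbers: the turn, a rotation vector about the tool's x, y, z in rad, then the shift along the tool's x, y, z in m, then the opening in per cent of the stroke, from 0 (shut) to 100 (fully open). In form: [[[ax, ay, az], [x, y, z], claw], ...]. A call has 1 to 8 rows; each row is the pose to reach, as a shift and turn from the pose measured when the call began, along the tool's axes at that moment; what a row does not reach only later rows make up. A row lasts 1/12 s, in which the tool goes at most 41.7 mm and 7.16 degrees, less where a joint would pass 70% of its speed; a pose out of reach is approached as far as the arm can. A call with a gripper value outside its range is refused whole. The fingers move at their own pace and stop on an object; "force" is the grip in N (left out, the last holds). Time passes only in rows, so rows that repeat a pose let the fingers close. It gives the time, the measured TCP pose, the force and the opening at its end, in the units of the state.
- robot.get_obs(): the state, without advancing time (a new reading comes with each control period).
- optics.read_camera(name): name is "scene" or "top"; returns (picture, depth): 384x512x3 uint8, blue, green, red; 384x512 float32, m along the optical axis (not along the pixel's ray), 0 where there is no reading.
- optics.camera_params(name): a dict with "intrinsics" (3x3 intrinsics, pixels), "T" (4x4, takes a point from camera to world coordinates). Camera axes: x right, y down, z forward; pixel columns grow to the right and rows downward; lengths in m; the calibration is good to about 2 mm. A picture is of the moment at which its call begins. camera_params takes no time and is no camera call.
- robot.finish_job(): hands the job in, once; it reports no verdict.
Trained networks look in the newest picture that a camera, given by its name, has taken for a name from the list of things; names that differ only in an ending like _2 or _b are one class to them, and where a whole thing is asked for, a point or a joint stands for the part that bears it (a point fixed in the world has none). Each returns a list of dicts, best first, with "score" (0 to 1); they miss things now and then, are a little off and sometimes report something else, mostly with a low value. They report only what shows in the picture. A call takes as long as a camera call.
- nets.boxes_of(query, camera): "extent" ([centre column, centre row, width, height] in pixels, round what is visible of it).
- nets.outline_of(query, camera): "mask" (384x512 bool, what is visible of it) and "extent" ([centre column, centre row, width, height] in pixels, round what is visible of it).
The state is a dict: "t": time; "joint_positions": joint angles; "joint_velocities": joint speeds; "tau": joint torques, N m; "ee_pos": TCP position; "ee_rot": TCP orientation; "ft_force": force on the tool from outside, world axes, zero at the start; "torque": the same for the moment, N m; "grip_width": finger opening in m.
Only numpy, scipy, OpenCV 4.12 (cv2) and the standard library are available. Lean on these libraries where they do the work, as an engineer would, in place of code of your own. Each camera call takes 0.05 s, during which the arm holds its last target.

### The job

The steel check weight is hemmed in by the three sample jars on the round carrier. Move all three jars aside to stand on the black mat, then fetch the weight and stand it in the middle of the scale's pan, and only after that put every jar back on the carrier, centred on the seat of the same colour as its cap. Never tip a jar over, and leave the bunch of mushrooms where it stands.

Things in the scene. Friction and masses are not known exactly. Their poses are not given: they have to be found in the camera images.
- jar_blue_mid (a point): sample jar with a blue cap, round, 56 mm in diameter and 78 mm tall overall, about 0.2 kg; its straight glass side runs from 3 to 58 mm above its underside, then comes the ribbed cap (54 mm in diameter, the top 14 mm); it stands upright at the start on any one of the carrier's three seats; this point is its centre, 39 mm above its underside; its z axis is the jar's axis, upward
- jar_yellow_mid (a point): sample jar with a yellow cap, round, 56 mm in diameter and 78 mm tall overall, about 0.2 kg; its straight glass side runs from 3 to 58 mm above its underside, then comes the ribbed cap (54 mm in diameter, the top 14 mm); it stands upright at the start on any one of the carrier's three seats; this point is its centre, 39 mm above its underside; its z axis is the jar's axis, upward
- jar_green_mid (a point): sample jar with a green cap, round, 56 mm in diameter and 78 mm tall overall, about 0.2 kg; its straight glass side runs from 3 to 58 mm above its underside, then comes the ribbed cap (54 mm in diameter, the top 14 mm); it stands upright at the start on any one of the carrier's three seats; this point is its centre, 39 mm above its underside; its z axis is the jar's axis, upward
- weight_mid (a point): steel check weight, plain upright cylinder 50 mm in diameter and 40 mm tall, 0.45 kg (hidden factor 0.8 to 1.2), standing in the middle of the round grey carrier (212 mm in diameter, fixed) with 9 mm between it and each of the three tall jars around it; this point is its centre, 20 mm above its underside; z is its axis, upward
- seat_blue: blue seat of the carrier: flat disc, 72 mm in diameter and 2 mm thick, with a blue ring round a white middle; origin at the centre of its underside, so the face that jars stand on is 2 mm above the origin and 14 mm above the bench; z upward. The three seat centres lie 62 mm from the carrier's middle, 120 degrees apart
- seat_yellow: yellow seat of the carrier: flat disc, 72 mm in diameter and 2 mm thick, with a yellow ring round a white middle; origin at the centre of its underside, so the face that jars stand on is 2 mm above the origin and 14 mm above the bench; z upward. The three seat centres lie 62 mm from the carrier's middle, 120 degrees apart
- seat_green: green seat of the carrier: flat disc, 72 mm in diameter and 2 mm thick, with a green ring round a white middle; origin at the centre of its underside, so the face that jars stand on is 2 mm above the origin and 14 mm above the bench; z upward. The three seat centres lie 62 mm from the carrier's middle, 120 degrees apart
- mat: black rubber side mat, 210 x 210 mm and 4 mm thick, with a thin white border line, fixed to the bench; origin at the centre of its underside, x and y along its sides, z upward; a jar counts as on the mat when its centre is over it; three jars fit in a row
- pan: round steel pan, 128 mm in diameter and 5 mm thick, of the white bench scale, fixed; origin at the centre of its underside, 43 mm above the bench, so its flat top face is 48 mm above the bench; z upward. The scale's body is 170 mm wide (y) and reaches 112 mm to the pan's -x side and 78 mm to its +x side, 42 mm high at most beside the pan
- bunch_mid (a point): standing bunch of thin pale mushrooms tied with a blue band near its foot, about 63 mm across and 131 mm tall, beyond the work; a bystander that must stay where it is; this point lies on its axis, 65 mm above its underside

How it is judged:
On the way, in this order (a step that is already met when the one before it is completed fails the run):
1. all three jars stand on the mat while the weight is still in its place (x of jar_blue_mid in the frame of mat between -0.105 and 0.105 m and y of jar_blue_mid in the frame of mat between -0.105 and 0.105 m and z of each of jar_blue_mid, jar_yellow_mid, jar_green_mid in the frame of mat below 0.05 m and angle between each of jar_blue_mid, jar_yellow_mid, jar_green_mid's own z axis and vertical below 0.15 rad and x of jar_yellow_mid in the frame of mat between -0.105 and 0.105 m and y of jar_yellow_mid in the frame of mat between -0.105 and 0.105 m and x of jar_green_mid in the frame of mat between -0.105 and 0.105 m and y of jar_green_mid in the frame of mat between -0.105 and 0.105 m and distance of weight_mid from where it was at the start of the episode below 0.025 m), for 0.2 s.
2. the weight stands on the scale's pan, let go, with the jars still on the mat (horizontal distance between weight_mid and pan below 0.02 m and z of weight_mid in the frame of pan between 0.02 and 0.03 m and angle between weight_mid's own z axis and vertical below 0.1 rad and x of jar_blue_mid in the frame of mat between -0.105 and 0.105 m and y of jar_blue_mid in the frame of mat between -0.105 and 0.105 m and z of each of jar_blue_mid, jar_yellow_mid, jar_green_mid in the frame of mat below 0.05 m and angle between each of jar_blue_mid, jar_yellow_mid, jar_green_mid's own z axis and vertical below 0.15 rad and x of jar_yellow_mid in the frame of mat between -0.105 and 0.105 m and y of jar_yellow_mid in the frame of mat between -0.105 and 0.105 m and x of jar_green_mid in the frame of mat between -0.105 and 0.105 m and y of jar_green_mid in the frame of mat between -0.105 and 0.105 m and contact force between the fingers and weight below 0.2 N), for 0.2 s.
At the end, for the whole second after the job is handed in: The weight stands upright on the pan within 20 mm of its centre, and each jar stands upright on the seat of its cap's colour within 12 mm of the seat's centre; all are let go and at rest (horizontal distance between weight_mid and pan below 0.02 m and z of weight_mid in the frame of pan between 0.02 and 0.03 m and angle between each of weight_mid, jar_blue_mid, jar_yellow_mid, jar_green_mid's own z axis and vertical below 0.1 rad and horizontal distance between jar_blue_mid and seat_blue below 0.012 m and z of jar_blue_mid in the frame of seat_blue below 0.047 m and horizontal distance between jar_yellow_mid and seat_yellow below 0.012 m and z of jar_yellow_mid in the frame of seat_yellow below 0.047 m and horizontal distance between jar_green_mid and seat_green below 0.012 m and z of jar_green_mid in the frame of seat_green below 0.047 m and linear speed of each of jar_blue, jar_yellow, jar_green, weight below 0.02 m/s and contact force between the fingers and jar_blue below 0.2 N and contact force between the fingers and jar_yellow below 0.2 N and contact force between the fingers and jar_green below 0.2 N and contact force between the fingers and weight below 0.2 N); the robot touches nothing.
It fails at once if a jar is tipped over (angle between any of jar_blue_mid, jar_yellow_mid, jar_green_mid's own z axis and vertical above 0.6 rad).
It fails at once if the mushroom bunch is shifted by more than 30 mm (distance of bunch_mid from where it was at the start of the episode above 0.03 m).
It also fails if it takes over 144 s, if anything falls off the work surface, if the arm or the gripper's body presses on something with over 40 N, if the wrist force passes 120 N, or if a joint passes its speed limit or range.

## Working session

There is one attempt and no reset: what is moved stays moved. The work goes in short steps, Python scripts to look and compute and a tool call to move; the robot and the scene stay as the last step left them, time stands still between calls to the robot, and variables do not carry over. Pictures are saved under pics/ and viewed, and the job is handed in when it is done.

Besides the shell and the picture viewer there is one more tool, called as name(argument=value, ...) on one line, values as JSON. apply_moves: Moves the arm, as the interface text tells. Its arguments: {"type":"object","properties":{"series":{"type":"array","items":{"type":"array"}},"force":{"type":"number"}},"required":["series"]}

```bash
ls; mkdir -p pics
python3 - <<'E'
from plant import robot, optics, nets
import cv2,numpy as np
print(robot.get_obs())
for n in("scene","top"):
    im,d=optics.read_camera(n); cv2.imwrite(f"pics/{n}0.png",im); np.save(f"{n}0.npy",d)
    print(n,optics.camera_params(n))
E
```

```text
pics
{'t': 0.0, 'joint_positions': array([-1.24858074e+00,  3.00502226e-01,  1.52161360e+00, -1.24931563e-05,
        1.32069021e+00, -6.65894214e-02]), 'joint_velocities': array([-0.00083122,  0.00099031,  0.00076955,  0.0006486 ,  0.00127519,
       -0.0002828 ]), 'tau': array([ 1.36006215e-04, -5.31807232e+01, -3.52738881e+01,  7.08444114e-02,
        2.44263920e-02, -1.16541482e-04]), 'ee_pos': array([ 0.20840796, -0.50868829,  0.2048555 ]), 'ee_rot': array([-6.00968404e-04,  9.81162789e-01,  1.93181813e-01, -8.33336951e-05]), 'ft_force': array([-0.02176316, -0.70456461,  0.70767477]), 'torque': array([0.04217083, 0.026429  , 0.03235999]), 'grip_width': 0.09372718654792342}
scene {'intrinsics': array([[368.05002857,   0.        , 256.55992868],
       [  0.        , 368.05002857, 192.38686674],
       [  0.        ,   0.        ,   1.        ]]), 'T': array([[-0.77993052, -0.39033611,  0.48923011, -0.05411788],
       [-0.62578328,  0.47364114, -0.61972523,  0.77043072],
       [ 0.01018163, -0.78949464, -0.61367299,  0.84774749],
       [ 0.        ,  0.        ,  0.        ,  1.        ]])}
top {'intrinsics': array([[474.84004261,   0.        , 259.06518005],
       [  0.        , 474.84004261, 191.16116216],
       [  0.        ,   0.        ,   1.        ]]), 'T': array([[ 3.12845190e-03, -9.92902782e-01,  1.18887670e-01,
         4.30001243e-01],
       [-9.99570597e-01,  3.58852294e-04,  2.93000441e-02,
        -2.57929696e-02],
       [-2.91347584e-02, -1.18928283e-01, -9.92475304e-01,
         1.33521446e+00],
       [ 0.00000000e+00,  0.00000000e+00,  0.00000000e+00,
         1.00000000e+00]])}
```

View pics/scene0.png

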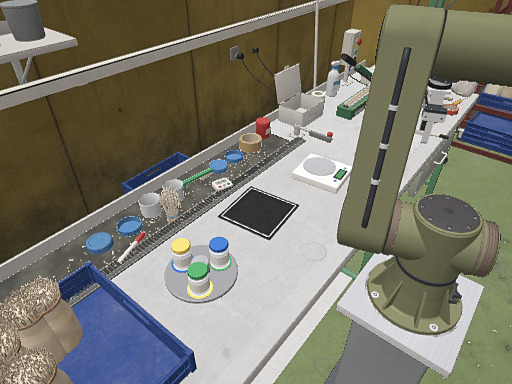

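View pics/top0.png

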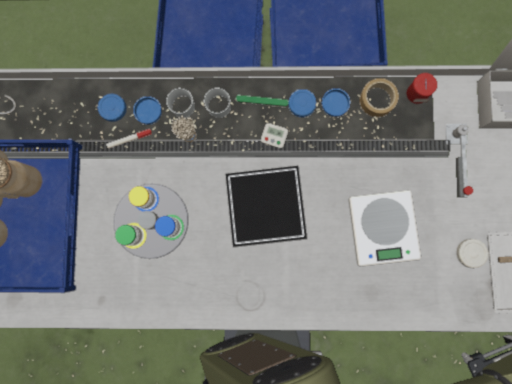

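The top picture shows the carrier near (150,221), with the yellow cap at (139,197), green at (126,235) and blue at (166,226). The mat is at (265,206), the pan at (385,221) and the mushrooms at (184,128). By ring colour, yellow stands on the blue seat, green on the yellow seat and blue on the green seat.

```bash
cat > h.py <<'E'
import numpy as np,cv2
from plant import robot, optics, nets
def ray(n,u,v,z):
    p=optics.camera_params(n);K=p["intrinsics"];T=p["T"]
    d=T[:3,:3]@np.linalg.solve(K,[u,v,1.]);o=T[:3,3]
    return o+d*(z-o[2])/d[2]
def cloud(n,d):
    p=optics.camera_params(n);K=p["intrinsics"];T=p["T"]
    v,u=np.mgrid[:384,:512]
    P=np.stack([(u-K[0,2])/K[0,0]*d,(v-K[1,2])/K[1,1]*d,d],-1)
    return P@T[:3,:3].T+T[:3,3]
def proj(n,X):
    p=optics.camera_params(n);K=p["intrinsics"];T=p["T"]
    c=T[:3,:3].T@(np.asarray(X)-T[:3,3]);q=K@c;return q[:2]/q[2]
def caps(n,im,d):
    # coloured cap tops near z; returns centroids of colour mask by z>0.07
    W=cloud(n,d);hsv=cv2.cvtColor(im,cv2.COLOR_BGR2HSV);out={}
    for c,(lo,hi) in dict(yellow=(18,34),green=(50,85),blue=(98,122)).items():
        m=(hsv[...,0]>=lo)&(hsv[...,0]<=hi)&(hsv[...,1]>120)&(W[...,2]>0.066)&(W[...,2]<0.13)&(d>0)&(W[...,0]>.2)&(W[...,0]<.7)
        k,l,s,ce=cv2.connectedComponentsWithStats(m.astype(np.uint8))
        if k<2: continue
        i=1+np.argmax(s[1:,4]);mm=l==i
        z=np.percentile(W[mm][:,2],80)
        top=mm&(W[...,2]>z-0.006)
        (u,v),r=cv2.minEnclosingCircle(np.argwhere(top)[:,::-1].astype(np.float32))
        out[c]=(ray(n,u,v,z).round(4),np.median(W[top],0).round(4),top.sum(),round(r,1))
    return out
E
python3 - <<'E'
from h import *
for n in("scene","top"):
    im=cv2.imread(f"pics/{n}0.png");d=np.load(f"{n}0.npy")
    print(n)
    for k,v in caps(n,im,d).items():print(k,v)
    W=cloud(n,d)
    np.save(n+"W.npy",W)
    if n=="top":
        for q,(u,v) in dict(car=(150,222),bench=(200,250),mat=(265,206),pan=(385,221),wt=(150,220),seat=(130,215),edge=(120,215)).items(): print(q,W[v,u].round(4))
        for q in("bunch_mid","mat","pan","weight_mid","jar_blue_mid","seat_blue"):
            pass
c=cv2.imread("pics/top0.png")
cv2.imwrite("pics/topc.png",cv2.resize(c[165:275,95:205],None,fx=5,fy=5,interpolation=cv2.INTER_CUBIC))
s=cv2.imread("pics/scene0.png")
cv2.imwrite("pics/scc.png",cv2.resize(s[220:310,150:250],None,fx=6,fy=6,interpolation=cv2.INTER_CUBIC))
E
```

```text
scene
yellow (array([0.5639, 0.3328, 0.0918]), array([0.5634, 0.3348, 0.0907]), np.int64(82), 9.5)
green (array([0.4588, 0.3663, 0.0923]), array([0.4624, 0.362 , 0.0913]), np.int64(193), 10.1)
blue (array([0.4756, 0.5623, 0.0754]), array([0.4073, 0.5297, 0.074 ]), np.int64(708), 67.9)
top
yellow (array([0.5632, 0.3197, 0.0941]), array([0.5579, 0.311 , 0.0918]), np.int64(34), 8.4)
green (array([0.4564, 0.3495, 0.0933]), array([0.4525, 0.3431, 0.0916]), np.int64(18), 6.8)
blue (array([0.5029, 0.611 , 0.0767]), array([0.4364, 0.529 , 0.0749]), np.int64(671), 79.6)
car [0.4995 0.3093 0.0493]
bench [0.424  0.1786 0.0005]
mat [ 0.5474 -0.0033  0.0038]
pan [ 0.5031 -0.3266  0.0495]
wt [0.5047 0.3084 0.0537]
seat [0.5215 0.3779 0.0067]
edge [0.5207 0.4028 0.0178]
```

Run:
```python
from h import *
optics.read_camera("top");optics.read_camera("scene")
for n in("top","scene"):
  for q in("mat","pan","bunch_mid","weight_mid","seat_blue"):
    r=nets.outline_of(q,n)[:1]
    for x in r:
        m=x["mask"];print(n,q,round(x["score"],2),np.round(x["extent"],1),m.sum())
        z={"mat":.004,"pan":.048,"bunch_mid":.12}.get(q,.054)
        cn=max(cv2.findContours(m.astype(np.uint8),0,2)[0],key=cv2.contourArea)
        if q=="mat":
            re=cv2.minAreaRect(cn);B=np.array([ray(n,*p,z) for p in cv2.boxPoints(re)]);print(B.round(4).tolist(),B.mean(0).round(4))
        else:
            C=np.array([ray(n,*p[0],z)[:2] for p in cn],np.float32);(c,rr)=cv2.minEnclosingCircle(C);print(np.round(c,4),round(rr,4), cv2.fitEllipse(C) if len(C)>5 else"")
```

```text
top mat 0.9 [267.7 206.2  78.4  82.7] 5444
[[0.641, 0.1127, 0.004], [0.6646, -0.1008, 0.004], [0.4558, -0.1222, 0.004], [0.4321, 0.0873, 0.004]] [ 0.5484 -0.0057  0.004 ]
top pan 0.88 [385.6 221.1  49.5  45.7] 1704
[ 0.5018 -0.3258] 0.0632 ((0.502238392829895, -0.32586121559143066), (0.12243340164422989, 0.12255365401506424), 154.4483642578125)
top bunch_mid 0.65 [183.8 129.8  28.4  27.5] 478
[0.7405 0.207 ] 0.0395 ((0.7409738302230835, 0.20747241377830505), (0.0563633032143116, 0.07463783770799637), 131.0931396484375)
top weight_mid 0.57 [150.6 221.2  15.9  18.7] 318
[0.5045 0.3148] 0.0289 ((0.5046557188034058, 0.3154788017272949), (0.051603879779577255, 0.05434243381023407), 105.498291015625)
top seat_blue 0.54 [149.2 200.2  21.2  26.8] 118
[0.5619 0.3205] 0.0345 ((0.5621893405914307, 0.3207445740699768), (0.06257261335849762, 0.06489098817110062), 51.050018310546875)
scene mat 0.82 [257.9 212.8  76.7  50.8] 2356
[[0.6305, 0.1101, 0.004], [0.7387, -0.1108, 0.004], [0.4585, -0.1198, 0.004], [0.3926, 0.0846, 0.004]] [ 0.5551 -0.009   0.004 ]
scene pan 0.94 [320.1 169.8  30.9  19.5] 457
[ 0.5004 -0.3245] 0.0642 ((0.4996824562549591, -0.3246598541736603), (0.12203340977430344, 0.12415122985839844), 10.500480651855469)
scene bunch_mid 0.87 [171.4 204.8  20.2  32. ] 506
[0.6972 0.2462] 0.0857 ((0.7038655877113342, 0.24443434178829193), (0.05564574897289276, 0.17438329756259918), 56.647525787353516)
scene weight_mid 0.72 [200.2 262.9  14.8  14.7] 124
[0.4965 0.3176] 0.0328 ((0.4975469410419464, 0.3232334852218628), (0.0450325533747673, 0.06987475603818893), 59.65392303466797)
scene seat_blue 0.48 [170.4 203.1  20.4  31.7] 530
[0.7651 0.1945] 0.0964 ((0.773891270160675, 0.1958135962486267), (0.061455972492694855, 0.187376469373703), 55.743141174316406)
```

View pics/topc.png

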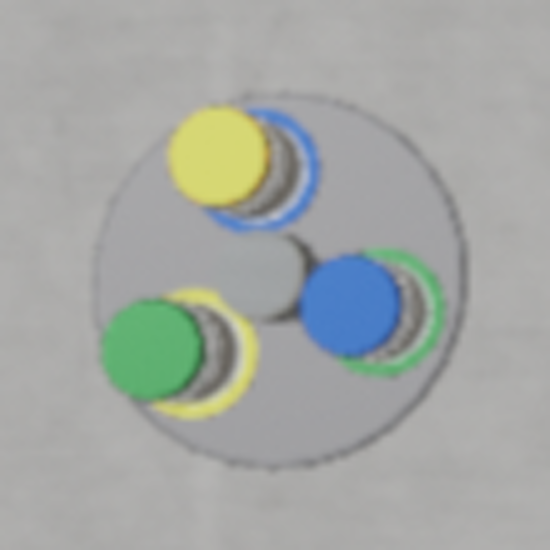

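View pics/scc.png

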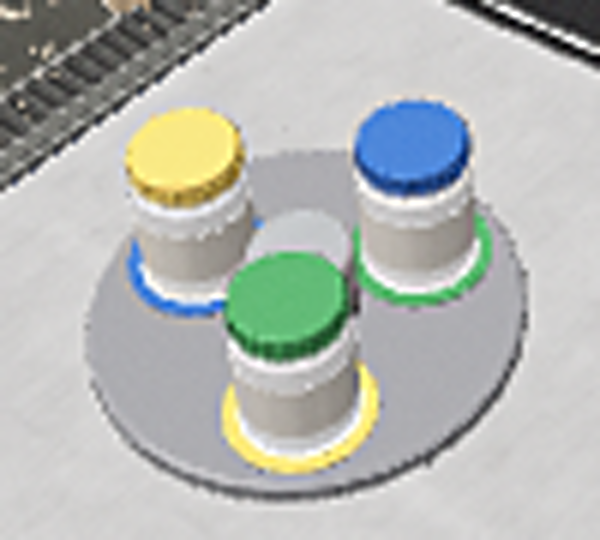

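```bash
cat >> h.py <<'E'
HUES=dict(yellow=(18,34),green=(50,85),blue=(98,122))
def cap_px(n,im,roi,c):
    u0,v0,u1,v1=roi;hsv=cv2.cvtColor(im,cv2.COLOR_BGR2HSV);lo,hi=HUES[c]
    m=np.zeros(im.shape[:2],np.uint8)
    m[v0:v1,u0:u1]=((hsv[...,0]>=lo)&(hsv[...,0]<=hi)&(hsv[...,1]>85)&(hsv[...,2]>60))[v0:v1,u0:u1]
    return m
def blob(m,op=5):
    m=cv2.morphologyEx(m,cv2.MORPH_OPEN,cv2.getStructuringElement(cv2.MORPH_ELLIPSE,(op,op)))
    k,l,s,ce=cv2.connectedComponentsWithStats(m)
    if k<2:return None
    i=1+np.argmax(s[1:,4]);return l==i,ce[i],s[i]
def jar_top(roi,im,z=0.092):
    r={}
    for c in HUES:
        b=blob(cap_px("top",im,roi,c))
        if b: r[c]=(ray("top",*b[1],z)[:2].round(4),b[2].tolist(),b[1].round(1))
    return r
E
python3 - <<'E'
from h import *
im=cv2.imread("pics/top0.png")
for k,v in jar_top((95,165,205,275),im).items():print(k,v)
s=cv2.imread("pics/scene0.png")
for c in HUES:
    b=blob(cap_px("scene",s,(150,220,250,310),c),3);print(c,b[2],ray("scene",*b[1],.088)[:2].round(4))
# carrier rim
g=cv2.GaussianBlur(cv2.cvtColor(im,cv2.COLOR_BGR2GRAY),(0,0),.8).astype(float)
# centre from radial gradient : maximise
from scipy.optimize import minimize
from scipy.ndimage import map_coordinates
th=np.linspace(0,2*np.pi,180,endpoint=False)
def lum(n,g,cx,cy,r,z):
    pts=np.array([proj(n,(cx+r*np.cos(t),cy+r*np.sin(t),z)) for t in th]);return map_coordinates(g,[pts[:,1],pts[:,0]],order=1)
for n,img in(("top",im),("scene",s)):
    g=cv2.GaussianBlur(cv2.cvtColor(img,cv2.COLOR_BGR2GRAY),(0,0),.8).astype(float)
    f=lambda p:-np.mean(np.clip(lum(n,g,p[0],p[1],.111,.012)-lum(n,g,p[0],p[1],.101,.012),-20,40))
    best=min(((f((x,y)),x,y) for x in np.arange(.48,.525,.004) for y in np.arange(.285,.33,.004)))
    r=minimize(f,best[1:],method="Nelder-Mead");print(n,"carrier",r.x.round(4),r.fun)
    # weight
# rings of seats : coloured pixels thin
for c in HUES:
    m=cap_px("top",im,(95,165,205,275),c)
    b=blob(m);big=cv2.dilate(b[0].astype(np.uint8),np.ones((3,3)))
    ring=(m>0)&(big==0);p=np.argwhere(ring)[:,::-1]
    X=np.array([ray("top",*q,.014)[:2] for q in p])
    from scipy.optimize import least_squares
    x0=X.mean(0);rr=least_squares(lambda q:np.hypot(*(X-q).T)-.033,x0,loss="soft_l1",f_scale=.003);print("seat",c,len(X),rr.x.round(4),np.abs(rr.fun).mean().round(4))
E
```

```text
yellow (array([0.5661, 0.3311]), [129, 187, 20, 19, 312], array([138.5, 196. ]))
green (array([0.4642, 0.3633]), [116, 225, 19, 20, 304], array([125.1, 234.5]))
blue (array([0.4878, 0.2595]), [155, 216, 20, 20, 324], array([164.5, 225.6]))
yellow [171 238  20  16 246] [0.5639 0.332 ]
green [187 262  21  18 293] [0.462  0.3643]
blue [209 237  19  16 238] [0.4855 0.2599]Traceback (most recent call last):
  File "<stdin>", line 18, in <module>
  File "<stdin>", line 18, in <genexpr>
  File "<stdin>", line 17, in <lambda>
  File "<stdin>", line 14, in lum
  File "h.py", line 13, in proj
    p=optics.camera_params(n);K=p["intrinsics"];T=p["T"]
ValueError: time passes only in moves, steps and waits
```

```bash
python3 - <<'E'
s=open("h.py").read()
s=s.replace("def ray","import functools\n@functools.lru_cache(None)\ndef cp(n): return optics.camera_params(n)\ndef ray",1).replace("p=optics.camera_params(n)","p=cp(n)")
open("h.py","w").write(s)
E
python3 - <<'E'
from h import *
im=cv2.imread("pics/top0.png");s=cv2.imread("pics/scene0.png")
from scipy.optimize import minimize,least_squares
from scipy.ndimage import map_coordinates
th=np.linspace(0,2*np.pi,90,endpoint=False)
def lum(n,g,cx,cy,r,z):
    pts=np.array([proj(n,(cx+r*np.cos(t),cy+r*np.sin(t),z)) for t in th]);return map_coordinates(g,[pts[:,1],pts[:,0]],order=1)
def fit(n,img,x0,r0,r1,z,sg):
    g=cv2.GaussianBlur(cv2.cvtColor(img,cv2.COLOR_BGR2GRAY),(0,0),.8).astype(float)
    f=lambda p:-sg*np.mean(np.clip(lum(n,g,p[0],p[1],r1,z)-lum(n,g,p[0],p[1],r0,z),-40,40))
    best=min(((f((x,y)),x,y) for x in x0[0]+np.arange(-.016,.017,.004) for y in x0[1]+np.arange(-.016,.017,.004)))
    r=minimize(f,best[1:],method="Nelder-Mead");return r.x.round(4),round(r.fun,1)
for n,img in(("top",im),("scene",s)):
    print(n,"carrier",fit(n,img,(.505,.318),.101,.111,.012,1),"pan",fit(n,img,(.502,-.325),.060,.069,.048,1))
for n,img,roi in(("top",im,(95,165,205,275)),("scene",s,(150,220,250,310))):
  for c in HUES:
    m=cap_px(n,img,roi,c)
    b=blob(m,5 if n=="top" else 3);big=cv2.dilate(b[0].astype(np.uint8),np.ones((3,3)))
    p=np.argwhere((m>0)&(big==0))[:,::-1]
    X=np.array([ray(n,*q,.014)[:2] for q in p])
    rr=least_squares(lambda q:np.hypot(*(X-q).T)-.0335,X.mean(0),loss="soft_l1",f_scale=.003);print(n,"seat",c,len(X),rr.x.round(4),np.abs(rr.fun).mean().round(4))
E
```

```text
top carrier (array([0.5048, 0.3158]), np.float64(-15.0)) pan (array([ 0.5037, -0.3253]), np.float64(-39.3))
scene carrier (array([0.5033, 0.3196]), np.float64(-32.1)) pan (array([ 0.5009, -0.3238]), np.float64(-31.0))
top seat yellow 70 [0.4647 0.3657] 0.0013
top seat green 59 [0.4882 0.2609] 0.001
top seat blue 87 [0.5672 0.3334] 0.0015
scene seat yellow 104 [0.465 0.362] 0.0018
scene seat green 70 [0.4879 0.2568] 0.0016
scene seat blue 49 [0.5665 0.3298] 0.0018
```

```bash
cat > plan.py <<'E'
# usage: plan.py x y z jawdeg|keep claw [x y z jaw claw ...]
import sys,json
from h import *
from scipy.spatial.transform import Rotation as Ro
o=robot.get_obs();p=np.array(o["ee_pos"]);w,x,y,z=o["ee_rot"];R=Ro.from_quat([x,y,z,w])
q1,q6=o["joint_positions"][0],o["joint_positions"][5]
ty=R.as_matrix()[:,1];yaw=np.arctan2(ty[1],ty[0])
print("t",round(o["t"],2),"p",p.round(4),"jaw",round(np.degrees(yaw),1),"tilt",np.degrees(np.arccos(-R.as_matrix()[2,2])).round(2),"q",np.round(o["joint_positions"],2),"w",round(o["grip_width"],4),"f",np.round(o["ft_force"],1))
F=[.05,.17,.33,.5,.67,.83,.95,1]
a=sys.argv[1:]
while a:
    t=np.array(list(map(float,a[:3])));j=a[3];claw=float(a[4]);a=a[5:]
    dq1=np.arctan2(t[1],t[0])-np.arctan2(p[1],p[0])
    if j=="keep": ny=yaw
    else:
        c=[]
        for k in range(-2,3):
            n=np.radians(float(j))+k*np.pi; c.append((abs(q6+dq1-(n-yaw)),n))
        ny=min(c)[1]
    q6=q6+dq1-(ny-yaw);q1+=dq1
    yv=np.array([np.cos(ny),np.sin(ny),0]);zv=np.array([0,0,-1.]);xv=np.cross(yv,zv)
    Rt=Ro.from_matrix(np.stack([xv,yv,zv],1))
    rv=(R.inv()*Rt).as_rotvec();sh=R.inv().apply(t-p)
    L=np.linalg.norm(sh);A=np.degrees(np.linalg.norm(rv));n=max(1,int(np.ceil(max(L/.24,A/41))))
    print("-> ",t,"L",L.round(3),"A",A.round(1),"q6",q6.round(2),"calls",n,"rv",rv.round(3),"sh",sh.round(4))
    for i in range(n):
        Fs=[(np.interp(((i+(k+1)/8))/n,np.linspace(0,1,9),[0]+F)) for k in range(8)]
        # each call relative to its own start pose
        s0=0 if i==0 else np.interp(i/n,np.linspace(0,1,9),[0]+F)
        rows=[]
        for f in Fs:
            d=f-s0; R0=Ro.from_rotvec(rv*s0)
            rows.append([[round(v,3) for v in rv*d],[round(v,4) for v in R0.inv().apply(sh*d)],claw])
        print(json.dumps(rows))
    R,p,yaw=Rt,t,ny
E
python3 plan.py .4875 .2588 .15 -17.3 100
```

```text
t 0.7 p [ 0.2085 -0.5089  0.2054] jaw -67.7 tilt 0.0 q [-1.25  0.3   1.52  0.    1.32 -0.07] w 0.094 f [0.3 0.2 0.3]
->  [0.4875 0.2588 0.15  ] L 0.819 A 50.4 q6 0.72 calls 4 rv [ 0.   -0.   -0.88] sh [ 0.5492 -0.6047  0.0555]
[[[0.0, -0.0, -0.011], [0.0069, -0.0076, 0.0007], 100.0], [[0.0, -0.0, -0.022], [0.0137, -0.0151, 0.0014], 100.0], [[0.0, -0.0, -0.033], [0.0206, -0.0227, 0.0021], 100.0], [[0.0, -0.0, -0.044], [0.0275, -0.0302, 0.0028], 100.0], [[0.0, -0.0, -0.07], [0.0439, -0.0484, 0.0044], 100.0], [[0.0, -0.0, -0.097], [0.0604, -0.0665, 0.0061], 100.0], [[0.0, -0.0, -0.123], [0.0769, -0.0847, 0.0078], 100.0], [[0.0, -0.0, -0.15], [0.0934, -0.1028, 0.0094], 100.0]]
[[[0.0, -0.0, -0.035], [0.0253, -0.0206, 0.0022], 100.0], [[0.0, -0.0, -0.07], [0.0507, -0.0413, 0.0044], 100.0], [[0.0, -0.0, -0.106], [0.076, -0.0619, 0.0067], 100.0], [[0.0, -0.0, -0.141], [0.1013, -0.0826, 0.0089], 100.0], [[0.0, -0.0, -0.178], [0.1282, -0.1045, 0.0112], 100.0], [[0.0, -0.0, -0.216], [0.1551, -0.1264, 0.0136], 100.0], [[0.0, -0.0, -0.253], [0.182, -0.1484, 0.0159], 100.0], [[0.0, -0.0, -0.29], 
[... 238 characters left out ...]
.0532, 0.0094], 100.0], [[0.0, -0.0, -0.185], [0.1584, -0.0658, 0.0116], 100.0], [[0.0, -0.0, -0.22], [0.1886, -0.0783, 0.0139], 100.0], [[0.0, -0.0, -0.255], [0.2188, -0.0908, 0.0161], 100.0], [[0.0, -0.0, -0.29], [0.249, -0.1033, 0.0183], 100.0]]
[[[0.0, -0.0, -0.026], [0.0244, -0.0025, 0.0017], 100.0], [[0.0, -0.0, -0.053], [0.0488, -0.005, 0.0033], 100.0], [[0.0, -0.0, -0.079], [0.0731, -0.0076, 0.005], 100.0], [[0.0, -0.0, -0.106], [0.0975, -0.0101, 0.0067], 100.0], [[0.0, -0.0, -0.117], [0.1077, -0.0111, 0.0073], 100.0], [[0.0, -0.0, -0.128], [0.1178, -0.0122, 0.008], 100.0], [[0.0, -0.0, -0.139], [0.128, -0.0132, 0.0087], 100.0], [[0.0, -0.0, -0.15], [0.1381, -0.0143, 0.0094], 100.0]]
```

apply_moves(series=[[[0,0,-0.88],[0.549,-0.605,0.055],100],[[0,0,-0.88],[0.549,-0.605,0.055],100],[[0,0,-0.88],[0.549,-0.605,0.055],100],[[0,0,-0.88],[0.549,-0.605,0.055],100],[[0,0,-0.88],[0.549,-0.605,0.055],100],[[0,0,-0.88],[0.549,-0.605,0.055],100],[[0,0,-0.88],[0.549,-0.605,0.055],100],[[0,0,-0.88],[0.549,-0.605,0.055],100]], force=20)

```text
t: 1.37
ee_pos: [0.322, -0.1945, 0.1832]
ee_rot: [0.0, 0.803, 0.596, 0.0]
ft_force: [0.2, -1.4, 0.2]
grip_width: 0.0939
```

```bash
python3 plan.py .4875 .2588 .15 -17.3 100|head -2
```

```text
t 1.37 p [ 0.322  -0.1945  0.1832] jaw -16.8 tilt 0.05 q [-0.64 -0.08  1.99  0.    1.22 -0.35] w 0.0939 f [ 0.2 -1.4  0.2]
->  [0.4875 0.2588 0.15  ] L 0.484 A 0.5 q6 0.69 calls 3 rv [0.001 0.    0.008] sh [0.4818 0.027  0.0331]
```

apply_moves(series=[[[0.001,0,0.008],[0.482,0.027,0.033],100],[[0.001,0,0.008],[0.482,0.027,0.033],100],[[0.001,0,0.008],[0.482,0.027,0.033],100],[[0.001,0,0.008],[0.482,0.027,0.033],100],[[0.001,0,0.008],[0.482,0.027,0.033],100],[[0.001,0,0.008],[0.482,0.027,0.033],100],[[0.001,0,0.008],[0.482,0.027,0.033],100],[[0.001,0,0.008],[0.482,0.027,0.033],100]])

```text
t: 2.03
ee_pos: [0.4359, 0.1186, 0.1605]
ee_rot: [0.0, 0.805, 0.593, 0.0]
ft_force: [0.8, -0.7, 0.1]
grip_width: 0.094
```

```bash
python3 plan.py .4875 .2588 .15 -17.3 100|head -2
```

```text
t 2.03 p [0.4359 0.1186 0.1605] jaw -17.3 tilt 0.03 q [ 0.18  0.13  1.84 -0.    1.17  0.49] w 0.094 f [ 0.8 -0.7  0.1]
->  [0.4875 0.2588 0.15  ] L 0.15 A 0.0 q6 0.71 calls 1 rv [ 0. -0.  0.] sh [0.1492 0.0077 0.0105]
```

apply_moves(series=[[[0,0,0],[0.04,0.002,0.003],100],[[0,0,0],[0.08,0.004,0.006],100],[[0,0,0],[0.115,0.006,0.008],100],[[0,0,0],[0.139,0.007,0.01],100],[[0,0,0],[0.149,0.008,0.01],100],[[0,0,0],[0.149,0.008,0.01],100],[[0,0,0],[0.149,0.008,0.01],100]])

```text
t: 2.62
ee_pos: [0.4875, 0.2578, 0.1503]
ee_rot: [0.0, 0.805, 0.593, -0.0]
ft_force: [-0.7, -0.3, -0.1]
grip_width: 0.094
```

```bash
python3 - <<'E'
from h import *
im,d=optics.read_camera("scene"); cv2.imwrite("pics/s1.png",cv2.resize(im[150:330,120:320],None,fx=4,fy=3.3))
E
python3 plan.py .4873 .2592 .03 -17.3 100
```

```text
t 2.67 p [0.4876 0.2573 0.1506] jaw -17.3 tilt 0.03 q [ 0.42  0.35  1.58 -0.    1.21  0.72] w 0.0941 f [ 0.3 -0.9  0.5]
->  [0.4873 0.2592 0.03  ] L 0.121 A 0.0 q6 0.72 calls 1 rv [ 0.  0. -0.] sh [ 0.0017 -0.0008  0.1206]
[[[0.0, 0.0, -0.0], [0.0001, -0.0, 0.006], 100.0], [[0.0, 0.0, -0.0], [0.0003, -0.0001, 0.0205], 100.0], [[0.0, 0.0, -0.0], [0.0006, -0.0003, 0.0398], 100.0], [[0.0, 0.0, -0.0], [0.0009, -0.0004, 0.0603], 100.0], [[0.0, 0.0, -0.0], [0.0012, -0.0006, 0.0808], 100.0], [[0.0, 0.0, -0.0], [0.0014, -0.0007, 0.1001], 100.0], [[0.0, 0.0, -0.0], [0.0016, -0.0008, 0.1146], 100.0], [[0.0, 0.0, -0.0], [0.0017, -0.0008, 0.1206], 100.0]]
```

View pics/s1.png

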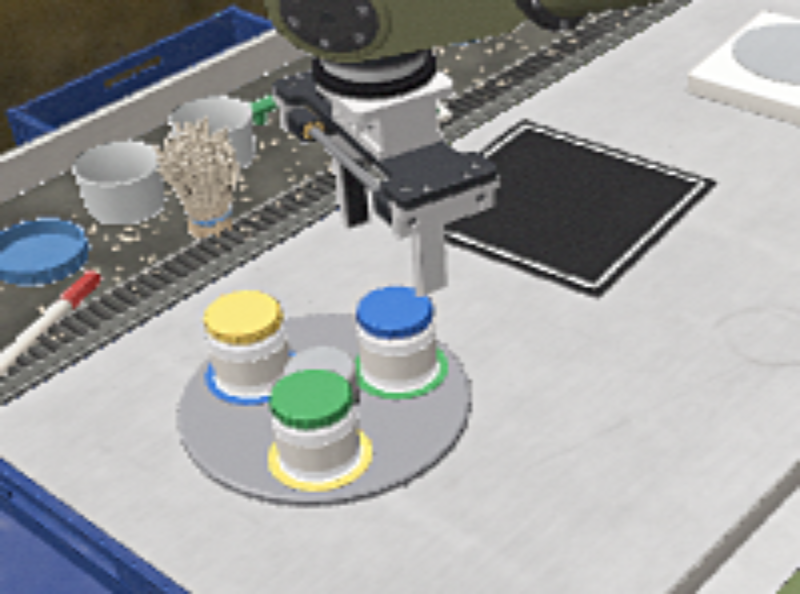

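The open gripper straddles the blue jar (cap near (395,310) in the enlarged crop), with one finger on each side of it. I'll go down.

apply_moves(series=[[[0,0,0],[0.001,-0.001,0.025],100],[[0,0,0],[0.0015,-0.001,0.055],100],[[0,0,0],[0.0017,-0.001,0.085],100],[[0,0,0],[0.0017,-0.001,0.108],100],[[0,0,0],[0.0017,-0.001,0.12],100],[[0,0,0],[0.0017,-0.001,0.12],100],[[0,0,0],[0.0017,-0.001,0.12],100]])

```text
t: 3.25
ee_pos: [0.4875, 0.2587, 0.0315]
ee_rot: [0.0, 0.806, 0.592, 0.0]
ft_force: [1.1, 0.6, 0.3]
grip_width: 0.0937
```

apply_moves(series=[[[0,0,0],[0,0,0],50],[[0,0,0],[0,0,0],45],[[0,0,0],[0,0,0],40],[[0,0,0],[0,0,0],40],[[0,0,0],[0,0,0],40],[[0,0,0],[0,0,0],40],[[0,0,0],[0,0,0],40],[[0,0,0],[0,0,0],40]], force=20)

```text
t: 3.92
ee_pos: [0.4877, 0.2587, 0.0318]
ee_rot: [0.0, 0.806, 0.592, 0.0]
ft_force: [-0.8, -0.3, 3.0]
grip_width: 0.0562
```

```bash
python3 plan.py
```

```text
t 3.92 p [0.4877 0.2587 0.0318] jaw -17.4 tilt 0.07 q [ 0.42  0.51  1.67 -0.    0.96  0.73] w 0.0562 f [-0.8 -0.3  3. ]
```

apply_moves(series=[[[0,0,0],[0,0,-0.006],40],[[0,0,0],[0,0,-0.022],40],[[0,0,0],[0,0,-0.044],40],[[0,0,0],[0,0,-0.07],40],[[0,0,0],[0,0,-0.096],40],[[0,0,0],[0,0,-0.115],40],[[0,0,0],[0,0,-0.125],40],[[0,0,0],[0,0,-0.128],40]])

```text
t: 4.58
ee_pos: [0.4879, 0.259, 0.1613]
ee_rot: [0.001, 0.806, 0.592, 0.002]
ft_force: [0.6, 0.1, -0.7]
grip_width: 0.0558
```

```bash
python3 plan.py .5556 -.0753 .155 5.9 40
```

```text
t 4.58 p [0.4879 0.259  0.1613] jaw -17.4 tilt 0.18 q [ 0.42  0.34  1.57 -0.    1.23  0.72] w 0.0558 f [ 0.6  0.1 -0.7]
->  [ 0.5556 -0.0753  0.155 ] L 0.341 A 23.3 q6 -0.3 calls 2 rv [ 0.003 -0.001 -0.406] sh [-0.2989  0.1643  0.0063]
[[[0.0, -0.0, -0.01], [-0.0075, 0.0041, 0.0002], 40.0], [[0.0, -0.0, -0.02], [-0.0149, 0.0082, 0.0003], 40.0], [[0.0, -0.0, -0.045], [-0.0329, 0.0181, 0.0007], 40.0], [[0.001, -0.0, -0.069], [-0.0508, 0.0279, 0.0011], 40.0], [[0.001, -0.0, -0.101], [-0.0747, 0.0411, 0.0016], 40.0], [[0.001, -0.0, -0.134], [-0.0986, 0.0542, 0.0021], 40.0], [[0.001, -0.0, -0.168], [-0.124, 0.0682, 0.0026], 40.0], [[0.002, -0.001, -0.203], [-0.1494, 0.0822, 0.0031], 40.0]]
[[[0.0, -0.0, -0.034], [-0.0277, 0.0086, 0.0005], 40.0], [[0.001, -0.0, -0.069], [-0.0554, 0.0171, 0.0011], 40.0], [[0.001, -0.0, -0.101], [-0.0815, 0.0252, 0.0016], 40.0], [[0.001, -0.0, -0.134], [-0.1075, 0.0332, 0.0021], 40.0], [[0.001, -0.0, -0.158], [-0.1271, 0.0393, 0.0024], 40.0], [[0.001, -0.001, -0.183], [-0.1466, 0.0453, 0.0028], 40.0], [[0.001, -0.001, -0.193], [-0.1548, 0.0479, 0.003], 40.0], [[0.002, -0.001, -0.203], [-0.1629, 0.0504, 0.0031], 40.0]]
```

apply_moves(series=[[[0,0,-0.01],[-0.0075,0.004,0],40],[[0,0,-0.025],[-0.018,0.01,0],40],[[0,0,-0.045],[-0.033,0.018,0.001],40],[[0.001,0,-0.069],[-0.051,0.028,0.001],40],[[0.001,0,-0.101],[-0.075,0.041,0.002],40],[[0.001,0,-0.134],[-0.099,0.054,0.002],40],[[0.001,0,-0.168],[-0.124,0.068,0.003],40],[[0.002,0,-0.203],[-0.149,0.082,0.003],40]])

```text
t: 5.25
ee_pos: [0.5211, 0.091, 0.1568]
ee_rot: [-0.001, 0.741, 0.672, -0.0]
ft_force: [0.6, 0.5, -1.8]
grip_width: 0.056
```

apply_moves(series=[[[0,0,-0.034],[-0.028,0.009,0],40],[[0,0,-0.069],[-0.055,0.017,0.001],40],[[0,0,-0.101],[-0.082,0.025,0.002],40],[[0.001,0,-0.134],[-0.108,0.033,0.002],40],[[0.001,0,-0.165],[-0.13,0.04,0.002],40],[[0.001,0,-0.19],[-0.15,0.046,0.003],40],[[0.001,0,-0.203],[-0.16,0.05,0.003],40],[[0.001,0,-0.203],[-0.163,0.05,0.003],40]])

```text
t: 5.92
ee_pos: [0.5546, -0.0777, 0.1519]
ee_rot: [-0.002, 0.669, 0.743, -0.001]
ft_force: [-0.4, 0.2, -2.4]
grip_width: 0.0563
```

```bash
python3 plan.py .5556 -.0753 .0225 5.9 40
```

```text
t 5.92 p [ 0.5546 -0.0777  0.1519] jaw 5.9 tilt 0.28 q [-0.2   0.37  1.55  0.    1.22 -0.31] w 0.0563 f [-0.4  0.2 -2.4]
->  [ 0.5556 -0.0753  0.0225] L 0.129 A 0.3 q6 -0.3 calls 1 rv [-0.004 -0.002  0.001] sh [0.002  0.0018 0.1294]
[[[-0.0, -0.0, 0.0], [0.0001, 0.0001, 0.0065], 40.0], [[-0.001, -0.0, 0.0], [0.0003, 0.0003, 0.022], 40.0], [[-0.001, -0.001, 0.0], [0.0007, 0.0006, 0.0427], 40.0], [[-0.002, -0.001, 0.0], [0.001, 0.0009, 0.0647], 40.0], [[-0.003, -0.001, 0.001], [0.0014, 0.0012, 0.0867], 40.0], [[-0.004, -0.002, 0.001], [0.0017, 0.0015, 0.1074], 40.0], [[-0.004, -0.002, 0.001], [0.0019, 0.0017, 0.1229], 40.0], [[-0.004, -0.002, 0.001], [0.002, 0.0018, 0.1294], 40.0]]
```

apply_moves(series=[[[0,0,0],[0,0,0.01],40],[[-0.001,-0.001,0],[0,0,0.03],40],[[-0.002,-0.001,0],[0.001,0.001,0.055],40],[[-0.003,-0.001,0],[0.001,0.001,0.08],40],[[-0.004,-0.002,0.001],[0.002,0.002,0.1],40],[[-0.004,-0.002,0.001],[0.002,0.002,0.115],40],[[-0.004,-0.002,0.001],[0.002,0.002,0.12],40],[[-0.004,-0.002,0.001],[0.002,0.002,0.122],40]])

```text
t: 6.58
ee_pos: [0.5548, -0.0744, 0.0283]
ee_rot: [-0.001, 0.67, 0.743, -0.001]
ft_force: [-0.2, -0.0, -0.9]
grip_width: 0.0562
```

```bash
python3 plan.py .5556 -.0753 .0222 5.9 40
```

```text
t 6.58 p [ 0.5548 -0.0744  0.0283] jaw 5.9 tilt 0.18 q [-0.2   0.53  1.65 -0.    0.97 -0.3 ] w 0.0562 f [-0.2 -0.  -0.9]
->  [ 0.5556 -0.0753  0.0222] L 0.006 A 0.2 q6 -0.3 calls 1 rv [-0.003 -0.001  0.   ] sh [-0.0009  0.0007  0.0061]
[[[-0.0, -0.0, 0.0], [-0.0, 0.0, 0.0003], 40.0], [[-0.001, -0.0, 0.0], [-0.0002, 0.0001, 0.001], 40.0], [[-0.001, -0.0, 0.0], [-0.0003, 0.0002, 0.002], 40.0], [[-0.002, -0.0, 0.0], [-0.0005, 0.0004, 0.003], 40.0], [[-0.002, -0.0, 0.0], [-0.0006, 0.0005, 0.0041], 40.0], [[-0.003, -0.001, 0.0], [-0.0008, 0.0006, 0.005], 40.0], [[-0.003, -0.001, 0.0], [-0.0009, 0.0007, 0.0058], 40.0], [[-0.003, -0.001, 0.0], [-0.0009, 0.0007, 0.0061], 40.0]]
```

apply_moves(series=[[[-0.003,0,0],[0,0,0.002],40],[[-0.003,0,0],[0,0,0.004],40],[[-0.003,0,0],[0,0,0.006],40],[[-0.003,0,0],[0,0,0.006],40],[[-0.003,0,0],[0,0,0.006],40]])

```text
t: 7.0
ee_pos: [0.5549, -0.0745, 0.0226]
ee_rot: [-0.0, 0.67, 0.743, 0.0]
ft_force: [-0.0, -0.4, -2.1]
grip_width: 0.0558
```

apply_moves(series=[[[0,0,0],[0,0,0],65],[[0,0,0],[0,0,0],75],[[0,0,0],[0,0,0],90],[[0,0,0],[0,0,0],100],[[0,0,0],[0,0,0],100]])

```text
t: 7.42
ee_pos: [0.555, -0.0745, 0.0228]
ee_rot: [0.0, 0.67, 0.743, 0.0]
ft_force: [-0.4, 0.8, 1.0]
grip_width: 0.0842
```

apply_moves(series=[[[0,0,0],[0,0,-0.02],100],[[0,0,0],[0,0,-0.055],100],[[0,0,0],[0,0,-0.095],100],[[0,0,0],[0,0,-0.115],100],[[0,0,0],[0,0,-0.125],100]])

```text
t: 7.83
ee_pos: [0.556, -0.0747, 0.1512]
ee_rot: [0.002, 0.67, 0.743, 0.002]
ft_force: [0.5, 0.4, 0.5]
grip_width: 0.0942
```

```bash
python3 - <<'E'
from h import *
im,d=optics.read_camera("scene"); cv2.imwrite("pics/s2.png",cv2.resize(im[150:330,120:320],None,fx=4,fy=3.3))
E
python3 plan.py .463 .3638 .15 42.7 100 |head -3
```

```text
t 7.88 p [ 0.5561 -0.0748  0.1512] jaw 5.9 tilt 0.3 q [-0.2   0.37  1.56  0.    1.21 -0.3 ] w 0.094 f [ 0.8 -0.4  1.6]
->  [0.463  0.3638 0.15  ] L 0.448 A 36.8 q6 -0.15 calls 2 rv [ 0.005  0.003 -0.642] sh [ 0.4458 -0.0474  0.0005]
[[[0.0, 0.0, -0.016], [0.0111, -0.0012, 0.0], 100.0], [[0.0, 0.0, -0.032], [0.0223, -0.0024, 0.0], 100.0], [[0.001, 0.0, -0.071], [0.049, -0.0052, 0.0001], 100.0], [[0.001, 0.0, -0.109], [0.0758, -0.0081, 0.0001], 100.0], [[0.001, 0.001, -0.161], [0.1115, -0.0118, 0.0001], 100.0], [[0.002, 0.001, -0.212], [0.1471, -0.0156, 0.0002], 100.0], [[0.002, 0.001, -0.266], [0.185, -0.0197, 0.0002], 100.0], [[0.002, 0.001, -0.321], [0.2229, -0.0237, 0.0003], 100.0]]
```

View pics/s2.png

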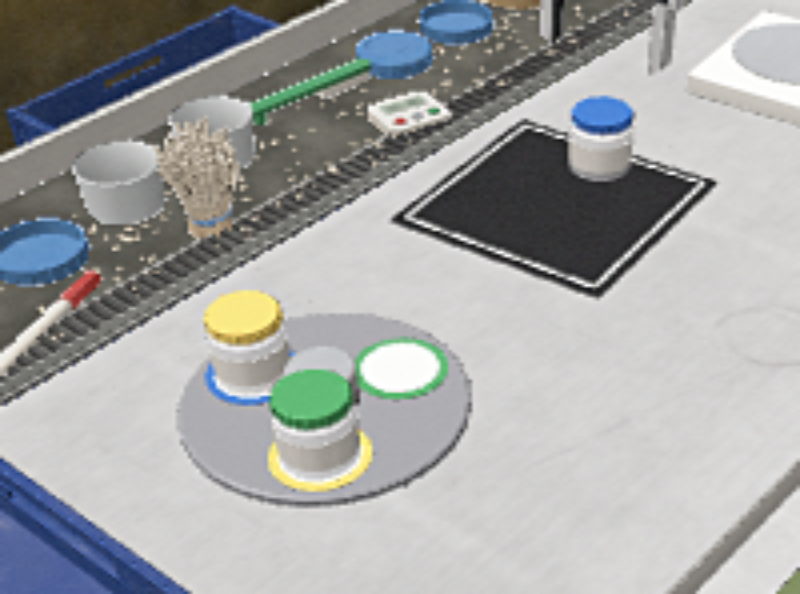

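The blue jar (cap at (600,112) in the crop) stands upright on the far part of the mat, and the green seat is empty at (402,367). Next is the green jar.

apply_moves(series=[[[0,0,-0.05],[0.03,-0.003,0],100],[[0,0,-0.12],[0.07,-0.007,0],100],[[0,0,-0.2],[0.11,-0.012,0],100],[[0,0,-0.28],[0.15,-0.016,0],100],[[0,0,-0.36],[0.19,-0.02,0],100],[[0,0,-0.44],[0.23,-0.025,0],100],[[0,0,-0.52],[0.27,-0.029,0],100],[[0,0,-0.6],[0.31,-0.033,0],100]])

```text
t: 8.55
ee_pos: [0.4899, 0.2318, 0.149]
ee_rot: [0.002, 0.419, 0.908, 0.0]
ft_force: [0.3, 0.4, 0.6]
grip_width: 0.0935
```

```bash
python3 plan.py .463 .3638 .15 42.7 100
```

```text
t 8.55 p [0.4899 0.2318 0.149 ] jaw 40.5 tilt 0.19 q [ 0.38  0.33  1.61 -0.    1.19 -0.33] w 0.0935 f [0.3 0.4 0.6]
->  [0.463  0.3638 0.15  ] L 0.135 A 2.2 q6 -0.14 calls 1 rv [ 0.002  0.003 -0.038] sh [ 0.1178  0.0653 -0.0013]
[[[0.0, 0.0, -0.002], [0.0059, 0.0033, -0.0001], 100.0], [[0.0, 0.001, -0.006], [0.02, 0.0111, -0.0002], 100.0], [[0.001, 0.001, -0.013], [0.0389, 0.0215, -0.0004], 100.0], [[0.001, 0.002, -0.019], [0.0589, 0.0326, -0.0006], 100.0], [[0.001, 0.002, -0.026], [0.0789, 0.0437, -0.0009], 100.0], [[0.001, 0.003, -0.032], [0.0978, 0.0542, -0.0011], 100.0], [[0.001, 0.003, -0.036], [0.1119, 0.062, -0.0012], 100.0], [[0.002, 0.003, -0.038], [0.1178, 0.0653, -0.0013], 100.0]]
```

apply_moves(series=[[[0,0.001,-0.01],[0.03,0.016,0],100],[[0.001,0.001,-0.02],[0.06,0.033,0],100],[[0.002,0.002,-0.03],[0.09,0.05,-0.001],100],[[0.002,0.003,-0.038],[0.11,0.061,-0.001],100],[[0.002,0.003,-0.038],[0.118,0.065,-0.001],100],[[0.002,0.003,-0.038],[0.118,0.065,-0.001],100],[[0.002,0.003,-0.038],[0.118,0.065,-0.001],100]])

```text
t: 9.13
ee_pos: [0.4625, 0.363, 0.1484]
ee_rot: [-0.001, 0.401, 0.916, -0.001]
ft_force: [0.0, 1.0, -0.6]
grip_width: 0.0938
```

```bash
python3 plan.py .463 .3638 .031 42.7 100 | head -2
```

```text
t 9.13 p [0.4625 0.363  0.1484] jaw 42.7 tilt 0.14 q [ 0.6   0.43  1.47 -0.    1.24 -0.14] w 0.0938 f [ 0.   1.  -0.6]
->  [0.463  0.3638 0.031 ] L 0.117 A 0.1 q6 -0.14 calls 1 rv [-0.002 -0.    -0.   ] sh [0.0003 0.0012 0.1174]
```

apply_moves(series=[[[-0.002,0,0],[0,0.001,0.025],100],[[-0.002,0,0],[0,0.001,0.055],100],[[-0.002,0,0],[0,0.001,0.085],100],[[-0.002,0,0],[0,0.001,0.106],100],[[-0.002,0,0],[0,0.001,0.117],100],[[-0.002,0,0],[0,0.001,0.117],100],[[-0.002,0,0],[0,0.001,0.117],100]])

```text
t: 9.72
ee_pos: [0.4636, 0.3628, 0.032]
ee_rot: [-0.0, 0.402, 0.916, -0.0]
ft_force: [-0.4, -0.0, 0.4]
grip_width: 0.0942
```

apply_moves(series=[[[0,0,0],[0,0,0],50],[[0,0,0],[0,0,0],45],[[0,0,0],[0,0,0],40],[[0,0,0],[0,0,0],40],[[0,0,0],[0,0,0],40],[[0,0,0],[0,0,0],40],[[0,0,0],[0,0,0],40],[[0,0,0],[0,0,0],40]], force=20)

```text
t: 10.38
ee_pos: [0.4637, 0.3629, 0.0322]
ee_rot: [0.0, 0.402, 0.916, 0.0]
ft_force: [-0.1, -0.1, 2.7]
grip_width: 0.0555
```

apply_moves(series=[[[0,0,0],[0,0,-0.006],40],[[0,0,0],[0,0,-0.022],40],[[0,0,0],[0,0,-0.044],40],[[0,0,0],[0,0,-0.07],40],[[0,0,0],[0,0,-0.096],40],[[0,0,0],[0,0,-0.115],40],[[0,0,0],[0,0,-0.125],40],[[0,0,0],[0,0,-0.128],40]])

```text
t: 11.05
ee_pos: [0.464, 0.3632, 0.1619]
ee_rot: [0.001, 0.402, 0.916, 0.001]
ft_force: [-0.9, -0.6, -1.7]
grip_width: 0.0552
```

```bash
python3 plan.py .5484 -.0057 .155 5.9 40
```

```text
t 11.05 p [0.464  0.3632 0.1619] jaw 42.6 tilt 0.14 q [ 0.6   0.42  1.46 -0.    1.26 -0.14] w 0.0552 f [-0.9 -0.6 -1.7]
->  [ 0.5484 -0.0057  0.155 ] L 0.378 A 36.7 q6 -0.18 calls 2 rv [ 0.002 -0.     0.641] sh [-0.3285 -0.1878  0.0066]
[[[0.0, -0.0, 0.016], [-0.0082, -0.0047, 0.0002], 40.0], [[0.0, -0.0, 0.032], [-0.0164, -0.0094, 0.0003], 40.0], [[0.0, -0.0, 0.071], [-0.0361, -0.0207, 0.0007], 40.0], [[0.0, -0.0, 0.109], [-0.0558, -0.0319, 0.0011], 40.0], [[0.001, -0.0, 0.16], [-0.0821, -0.047, 0.0016], 40.0], [[0.001, -0.0, 0.212], [-0.1084, -0.062, 0.0022], 40.0], [[0.001, -0.0, 0.266], [-0.1363, -0.0779, 0.0027], 40.0], [[0.001, -0.0, 0.321], [-0.1643, -0.0939, 0.0033], 40.0]]
[[[0.0, -0.0, 0.055], [-0.0315, -0.0064, 0.0006], 40.0], [[0.0, -0.0, 0.109], [-0.0631, -0.0127, 0.0012], 40.0], [[0.001, -0.0, 0.16], [-0.0927, -0.0187, 0.0017], 40.0], [[0.001, -0.0, 0.212], [-0.1224, -0.0247, 0.0022], 40.0], [[0.001, -0.0, 0.25], [-0.1447, -0.0291, 0.0027], 40.0], [[0.001, -0.0, 0.289], [-0.1669, -0.0336, 0.0031], 40.0], [[0.001, -0.0, 0.305], [-0.1762, -0.0355, 0.0032], 40.0], [[0.001, -0.0, 0.321], [-0.1855, -0.0374, 0.0034], 40.0]]
```

apply_moves(series=[[[0,0,0.016],[-0.008,-0.005,0],40],[[0,0,0.036],[-0.018,-0.011,0],40],[[0,0,0.071],[-0.036,-0.021,0.001],40],[[0,0,0.109],[-0.056,-0.032,0.001],40],[[0.001,0,0.16],[-0.082,-0.047,0.002],40],[[0.001,0,0.212],[-0.108,-0.062,0.002],40],[[0.001,0,0.266],[-0.136,-0.078,0.003],40],[[0.001,0,0.321],[-0.164,-0.094,0.003],40]])

```text
t: 11.72
ee_pos: [0.5053, 0.1763, 0.1572]
ee_rot: [-0.0, 0.545, 0.839, -0.0]
ft_force: [0.2, -0.4, -1.3]
grip_width: 0.0552
```

apply_moves(series=[[[0,0,0.055],[-0.031,-0.006,0],40],[[0,0,0.109],[-0.063,-0.013,0.001],40],[[0.001,0,0.16],[-0.093,-0.019,0.002],40],[[0.001,0,0.212],[-0.122,-0.025,0.002],40],[[0.001,0,0.26],[-0.148,-0.03,0.003],40],[[0.001,0,0.3],[-0.17,-0.035,0.003],40],[[0.001,0,0.32],[-0.181,-0.037,0.003],40],[[0.001,0,0.32],[-0.185,-0.037,0.003],40]])

```text
t: 12.38
ee_pos: [0.5463, -0.0098, 0.1531]
ee_rot: [-0.001, 0.673, 0.74, -0.001]
ft_force: [0.5, 0.3, -2.7]
grip_width: 0.0551
```

```bash
python3 plan.py .5484 -.0057 .0225 5.9 40 | head -2
```

```text
t 12.38 p [ 0.5463 -0.0098  0.1531] jaw 5.5 tilt 0.22 q [-0.08  0.34  1.59 -0.    1.21 -0.18] w 0.0551 f [ 0.5  0.3 -2.7]
->  [ 0.5484 -0.0057  0.0225] L 0.131 A 0.5 q6 -0.18 calls 1 rv [-0.004 -0.    -0.008] sh [0.0038 0.0029 0.1306]
```

apply_moves(series=[[[0,0,0],[0.001,0.001,0.01],40],[[-0.001,0,-0.004],[0.002,0.002,0.03],40],[[-0.002,0,-0.008],[0.003,0.003,0.055],40],[[-0.004,0,-0.008],[0.004,0.003,0.08],40],[[-0.004,0,-0.008],[0.004,0.003,0.1],40],[[-0.004,0,-0.008],[0.004,0.003,0.116],40],[[-0.004,0,-0.008],[0.004,0.003,0.124],40],[[-0.004,0,-0.008],[0.004,0.003,0.124],40]])

```text
t: 13.05
ee_pos: [0.5471, -0.0045, 0.0269]
ee_rot: [-0.001, 0.669, 0.743, -0.001]
ft_force: [-0.5, -0.9, -1.8]
grip_width: 0.0553
```

```bash
python3 plan.py .5484 -.0057 .0225 5.9 40 | head -2
```

```text
t 13.05 p [ 0.5471 -0.0045  0.0269] jaw 6.0 tilt 0.21 q [-0.08  0.51  1.68  0.    0.95 -0.18] w 0.0553 f [-0.5 -0.9 -1.8]
->  [ 0.5484 -0.0057  0.0225] L 0.005 A 0.2 q6 -0.18 calls 1 rv [-0.003 -0.001  0.002] sh [-0.0013  0.0012  0.0044]
```

apply_moves(series=[[[-0.003,0,0],[0,0,0.002],40],[[-0.003,0,0],[-0.001,0,0.004],40],[[-0.003,0,0],[-0.001,0,0.005],40],[[-0.003,0,0],[-0.001,0,0.005],40],[[-0.003,0,0],[-0.001,0,0.005],40]])

```text
t: 13.47
ee_pos: [0.5474, -0.0055, 0.0223]
ee_rot: [-0.0, 0.669, 0.743, 0.0]
ft_force: [0.2, 0.0, -1.7]
grip_width: 0.0553
```

apply_moves(series=[[[0,0,0],[0,0,0],65],[[0,0,0],[0,0,0],75],[[0,0,0],[0,0,0],90],[[0,0,0],[0,0,0],100],[[0,0,0],[0,0,0],100],[[0,0,0],[0,0,0],100]])

```text
t: 13.97
ee_pos: [0.5475, -0.0056, 0.0224]
ee_rot: [-0.0, 0.669, 0.743, 0.0]
ft_force: [-0.1, 0.0, -0.3]
grip_width: 0.0909
```

apply_moves(series=[[[0,0,0],[0,0,-0.02],100],[[0,0,0],[0,0,-0.055],100],[[0,0,0],[0,0,-0.095],100],[[0,0,0],[0,0,-0.115],100],[[0,0,0],[0,0,-0.125],100]])

```text
t: 14.38
ee_pos: [0.5484, -0.0057, 0.1508]
ee_rot: [0.002, 0.669, 0.743, 0.002]
ft_force: [0.7, -0.1, 0.2]
grip_width: 0.0937
```

```bash
python3 plan.py .565 .3316 .15 102.5 100 |head -2
```

```text
t 14.38 p [ 0.5484 -0.0057  0.1508] jaw 6.0 tilt 0.29 q [-0.08  0.34  1.59  0.    1.2  -0.18] w 0.0937 f [ 0.7 -0.1  0.2]
->  [0.565  0.3316 0.15  ] L 0.338 A 96.5 q6 -1.33 calls 3 rv [ 0.004  0.004 -1.684] sh [0.3338 0.0518 0.001 ]
```

apply_moves(series=[[[0,0,-0.08],[0.02,0.003,0],100],[[0,0,-0.2],[0.05,0.007,0],100],[[0,0,-0.32],[0.08,0.012,0],100],[[0,0,-0.44],[0.11,0.017,0],100],[[0,0,-0.56],[0.14,0.022,0],100],[[0,0,-0.68],[0.17,0.026,0],100],[[0,0,-0.8],[0.2,0.031,0],100],[[0,0,-0.92],[0.23,0.036,0],100]])

```text
t: 15.05
ee_pos: [0.5596, 0.2282, 0.1496]
ee_rot: [0.002, 0.267, 0.964, 0.0]
ft_force: [0.1, -1.0, 0.4]
grip_width: 0.0941
```

```bash
python3 plan.py .565 .3316 .15 102.5 100 |head -2
```

```text
t 15.05 p [0.5596 0.2282 0.1496] jaw 59.1 tilt 0.19 q [ 0.33  0.47  1.43 -0.    1.25 -0.7 ] w 0.0941 f [ 0.1 -1.   0.4]
->  [0.565  0.3316 0.15  ] L 0.104 A 43.4 q6 -1.32 calls 2 rv [ 0.     0.003 -0.758] sh [ 0.0485  0.0914 -0.0004]
```

apply_moves(series=[[[0,0,-0.12],[0.008,0.015,0],100],[[0,0,-0.24],[0.016,0.03,0],100],[[0,0,-0.36],[0.024,0.045,0],100],[[0,0.001,-0.48],[0.032,0.06,0],100],[[0,0.002,-0.6],[0.04,0.075,0],100],[[0,0.003,-0.7],[0.046,0.086,0],100],[[0,0.003,-0.758],[0.048,0.091,0],100],[[0,0.003,-0.758],[0.048,0.091,0],100]])

```text
t: 15.72
ee_pos: [0.5647, 0.3318, 0.1479]
ee_rot: [-0.001, -0.111, 0.994, -0.0]
ft_force: [-0.7, -0.1, 0.1]
grip_width: 0.0944
```

```bash
python3 plan.py .565 .3316 .031 102.5 100 |head -2
```

```text
t 15.72 p [0.5647 0.3318 0.1479] jaw 102.7 tilt 0.09 q [ 0.48  0.58  1.25  0.    1.31 -1.32] w 0.0944 f [-0.7 -0.1  0.1]
->  [0.565  0.3316 0.031 ] L 0.117 A 0.2 q6 -1.31 calls 1 rv [-0.    -0.001  0.004] sh [-0.0004 -0.0002  0.1169]
```

apply_moves(series=[[[0,0,0],[0,0,0.025],100],[[0,0,0],[0,0,0.055],100],[[0,0,0],[0,0,0.085],100],[[0,0,0],[0,0,0.106],100],[[0,0,0],[0,0,0.117],100],[[0,0,0],[0,0,0.117],100],[[0,0,0],[0,0,0.117],100]])

```text
t: 16.3
ee_pos: [0.5647, 0.3316, 0.0312]
ee_rot: [-0.001, -0.11, 0.994, -0.0]
ft_force: [0.5, -0.8, 0.1]
grip_width: 0.0941
```

apply_moves(series=[[[0,0,0],[0,0,0],50],[[0,0,0],[0,0,0],45],[[0,0,0],[0,0,0],40],[[0,0,0],[0,0,0],40],[[0,0,0],[0,0,0],40],[[0,0,0],[0,0,0],40],[[0,0,0],[0,0,0],40],[[0,0,0],[0,0,0],40]], force=20)

```text
t: 16.97
ee_pos: [0.5648, 0.3316, 0.0314]
ee_rot: [-0.001, -0.11, 0.994, -0.0]
ft_force: [-1.7, 0.0, 3.2]
grip_width: 0.0556
```

apply_moves(series=[[[0,0,0],[0,0,-0.006],40],[[0,0,0],[0,0,-0.022],40],[[0,0,0],[0,0,-0.044],40],[[0,0,0],[0,0,-0.07],40],[[0,0,0],[0,0,-0.096],40],[[0,0,0],[0,0,-0.115],40],[[0,0,0],[0,0,-0.125],40],[[0,0,0],[0,0,-0.128],40]])

```text
t: 17.63
ee_pos: [0.5653, 0.3319, 0.1614]
ee_rot: [0.0, -0.11, 0.994, 0.0]
ft_force: [-0.1, 0.0, -2.0]
grip_width: 0.0558
```

```bash
python3 plan.py .5412 .0639 .155 5.9 40
```

```text
t 17.63 p [0.5653 0.3319 0.1614] jaw 102.7 tilt 0.06 q [ 0.47  0.57  1.24  0.    1.33 -1.32] w 0.0558 f [-0.1  0.  -2. ]
->  [0.5412 0.0639 0.155 ] L 0.269 A 96.8 q6 -0.04 calls 3 rv [1.000e-03 0.000e+00 1.689e+00] sh [ 0.0823 -0.2562  0.0062]
[[[0.0, 0.0, 0.028], [0.0014, -0.0043, 0.0001], 40.0], [[0.0, 0.0, 0.056], [0.0027, -0.0085, 0.0002], 40.0], [[0.0, 0.0, 0.084], [0.0041, -0.0128, 0.0003], 40.0], [[0.0, 0.0, 0.152], [0.0074, -0.0231, 0.0006], 40.0], [[0.0, 0.0, 0.22], [0.0107, -0.0333, 0.0008], 40.0], [[0.0, 0.0, 0.287], [0.014, -0.0436, 0.0011], 40.0], [[0.0, 0.0, 0.377], [0.0184, -0.0572, 0.0014], 40.0], [[0.0, 0.0, 0.467], [0.0228, -0.0709, 0.0017], 40.0]]
[[[0.0, 0.0, 0.09], [-0.0022, -0.0142, 0.0003], 40.0], [[0.0, 0.0, 0.186], [-0.0046, -0.0292, 0.0007], 40.0], [[0.0, 0.0, 0.281], [-0.007, -0.0443, 0.001], 40.0], [[0.0, 0.0, 0.377], [-0.0094, -0.0594, 0.0014], 40.0], [[0.0, 0.0, 0.473], [-0.0117, -0.0744, 0.0018], 40.0], [[0.0, 0.0, 0.569], [-0.0141, -0.0895, 0.0021], 40.0], [[0.0, 0.0, 0.664], [-0.0165, -0.1045, 0.0025], 40.0], [[0.0, 0.0, 0.754], [-0.0187, -0.1187, 0.0028], 40.0]]
[[[0.0, 0.0, 0.09], [-0.0113, -0.0088, 0.0003], 40.0], [[0.0, 0.0, 0.18], [-0.0227, -0.0176, 0.0007], 40.0], [[0.0, 0.0, 0.248], [-0.0312, -0.0242, 0.0009], 40.0], [[0.0, 0.0, 0.315], [-0.0397, -0.0308, 0.0012], 40.0], [[0.0, 0.0, 0.383], [-0.0482, -0.0374, 0.0014], 40.0], [[0.0, 0.0, 0.411], [-0.0517, -0.0401, 0.0015], 40.0], [[0.0, 0.0, 0.439], [-0.0553, -0.0429, 0.0017], 40.0], [[0.0, 0.0, 0.467], [-0.0588, -0.0456, 0.0018], 40.0]]
```

apply_moves(series=[[[0,0,0.028],[0.001,-0.004,0],40],[[0,0,0.08],[0.004,-0.012,0],40],[[0,0,0.15],[0.007,-0.023,0],40],[[0,0,0.23],[0.011,-0.035,0.001],40],[[0,0,0.32],[0.016,-0.049,0.001],40],[[0,0,0.41],[0.02,-0.062,0.001],40],[[0,0,0.5],[0.024,-0.076,0.002],40],[[0,0,0.6],[0.029,-0.091,0.002],40]])

```text
t: 18.3
ee_pos: [0.5562, 0.2357, 0.1573]
ee_rot: [-0.001, 0.191, 0.982, -0.0]
ft_force: [0.3, 0.4, -2.1]
grip_width: 0.0557
```

```bash
python3 plan.py .5412 .0639 .155 5.9 40|head -2
```

```text
t 18.3 p [0.5562 0.2357 0.1573] jaw 67.9 tilt 0.1 q [ 0.34  0.46  1.41  0.    1.27 -0.85] w 0.0557 f [ 0.3  0.4 -2.1]
->  [0.5412 0.0639 0.155 ] L 0.172 A 62.0 q6 -0.05 calls 2 rv [-2.000e-03 -1.000e-03  1.083e+00] sh [-0.0506 -0.1648  0.0024]
```

apply_moves(series=[[[0,0,0.1],[-0.005,-0.016,0],40],[[0,0,0.2],[-0.01,-0.032,0],40],[[0,0,0.31],[-0.015,-0.048,0],40],[[-0.001,0,0.42],[-0.02,-0.064,0.001],40],[[-0.001,0,0.53],[-0.025,-0.08,0.001],40],[[-0.001,0,0.64],[-0.03,-0.096,0.001],40],[[-0.001,0,0.74],[-0.035,-0.112,0.002],40],[[-0.001,0,0.83],[-0.039,-0.126,0.002],40]])

```text
t: 18.97
ee_pos: [0.5442, 0.1029, 0.1536]
ee_rot: [-0.001, 0.574, 0.819, -0.001]
ft_force: [0.8, 0.0, -2.8]
grip_width: 0.0558
```

```bash
python3 plan.py .5412 .0639 .15 5.9 40|head -2
```

```text
t 18.97 p [0.5442 0.1029 0.1536] jaw 20.0 tilt 0.21 q [ 0.12  0.36  1.57  0.    1.22 -0.23] w 0.0558 f [ 0.8  0.  -2.8]
->  [0.5412 0.0639 0.15  ] L 0.039 A 14.1 q6 -0.05 calls 1 rv [-0.004 -0.001  0.246] sh [-0.0357 -0.0161  0.0036]
```

apply_moves(series=[[[0,0,0.07],[-0.01,-0.005,0.001],40],[[-0.001,0,0.14],[-0.02,-0.009,0.002],40],[[-0.002,0,0.2],[-0.029,-0.013,0.003],40],[[-0.003,-0.001,0.235],[-0.034,-0.015,0.003],40],[[-0.004,-0.001,0.246],[-0.036,-0.016,0.003],40],[[-0.004,-0.001,0.246],[-0.036,-0.016,0.003],40]])

```text
t: 19.47
ee_pos: [0.5409, 0.0631, 0.1496]
ee_rot: [-0.0, 0.67, 0.742, -0.0]
ft_force: [0.5, -0.7, -2.0]
grip_width: 0.056
```

```bash
python3 plan.py .5412 .0639 .0225 5.9 40|head -2
```

```text
t 19.47 p [0.5409 0.0631 0.1496] jaw 5.8 tilt 0.07 q [ 0.05  0.34  1.6  -0.    1.2  -0.05] w 0.056 f [ 0.5 -0.7 -2. ]
->  [0.5412 0.0639 0.0225] L 0.127 A 0.1 q6 -0.05 calls 1 rv [-0.001  0.    -0.001] sh [0.0007 0.0005 0.1271]
```

apply_moves(series=[[[0,0,0],[0,0,0.01],40],[[-0.001,0,0],[0,0,0.03],40],[[-0.001,0,0],[0.001,0,0.055],40],[[-0.001,0,0],[0.001,0,0.08],40],[[-0.001,0,0],[0.001,0,0.1],40],[[-0.001,0,0],[0.001,0,0.116],40],[[-0.001,0,0],[0.001,0,0.123],40],[[-0.001,0,0],[0.001,0,0.124],40]])

```text
t: 20.13
ee_pos: [0.5395, 0.0643, 0.0236]
ee_rot: [-0.001, 0.67, 0.742, -0.001]
ft_force: [-0.3, -0.3, -3.1]
grip_width: 0.0557
```

```bash
python3 plan.py .5412 .0639 .0217 5.9 40|head -2
```

```text
t 20.13 p [0.5395 0.0643 0.0236] jaw 5.9 tilt 0.2 q [ 0.05  0.51  1.7  -0.    0.94 -0.05] w 0.0557 f [-0.3 -0.3 -3.1]
->  [0.5412 0.0639 0.0217] L 0.003 A 0.2 q6 -0.05 calls 1 rv [-0.003 -0.    -0.001] sh [-0.0006  0.0016  0.0019]
```

apply_moves(series=[[[-0.003,0,0],[0,0,0.001],40],[[-0.003,0,0],[0,0,0.002],40],[[-0.003,0,0],[0,0,0.002],40],[[-0.003,0,0],[0,0,0.002],40]])

```text
t: 20.47
ee_pos: [0.5399, 0.0644, 0.0223]
ee_rot: [0.0, 0.67, 0.742, 0.0]
ft_force: [-0.1, -0.2, -2.1]
grip_width: 0.056
```

apply_moves(series=[[[0,0,0],[0,0,0],65],[[0,0,0],[0,0,0],75],[[0,0,0],[0,0,0],90],[[0,0,0],[0,0,0],100],[[0,0,0],[0,0,0],100],[[0,0,0],[0,0,0],100]])

```text
t: 20.97
ee_pos: [0.5399, 0.0644, 0.0223]
ee_rot: [0.0, 0.67, 0.742, 0.0]
ft_force: [-0.7, -0.1, 0.1]
grip_width: 0.0911
```

apply_moves(series=[[[0,0,0],[0,0,-0.02],100],[[0,0,0],[0,0,-0.055],100],[[0,0,0],[0,0,-0.095],100],[[0,0,0],[0,0,-0.115],100],[[0,0,0],[0,0,-0.125],100]])

```text
t: 21.38
ee_pos: [0.5409, 0.0644, 0.1506]
ee_rot: [0.002, 0.67, 0.742, 0.002]
ft_force: [-0.0, 0.1, 0.7]
grip_width: 0.0941
```

Run:
```python
from h import *
im,d=optics.read_camera("scene"); cv2.imwrite("pics/s3.png",cv2.resize(im[150:330,120:320],None,fx=4,fy=3.3));np.save("s3.npy",d);cv2.imwrite("pics/s3f.png",im)
im,d=optics.read_camera("top"); cv2.imwrite("pics/t3.png",cv2.resize(im[110:290,90:330],None,fx=3.3,fy=3.3));cv2.imwrite("pics/t3f.png",im)
for k,v in jar_top((220,150,320,260),im,.082).items():print(k,v)
W=cloud("top",d);m=(W[...,2]>.045)&(W[...,2]<.06)&(abs(W[...,0]-.5)<.06)&(abs(W[...,1]-.318)<.06)
print("weight top depth mean",W[m].mean(0),m.sum())
C=np.argwhere(m)[:,::-1].astype(np.float32);(c,r)=cv2.minEnclosingCircle(C);print(ray("top",*c,.052),r)
r=nets.outline_of("weight_mid","top")[:2]
for x in r:
    mm=x["mask"];v,u=np.nonzero(mm);print(x["score"],x["extent"],ray("top",u.mean(),v.mean(),.052),mm.sum())
```

```text
green (array([ 0.5476, -0.0057]), [256, 194, 20, 20, 317], array([265.4, 203.3]))
blue (array([ 0.5546, -0.0727]), [281, 191, 21, 21, 346], array([290.7, 200.7]))
weight top depth mean [0.50528804 0.31694744 0.05326326] 266
[0.50426128 0.3166735  0.052     ] 9.437204360961914
0.79 [149.4, 222.4, 18.0, 16.8] [0.50432726 0.31375376 0.052     ] 312
```

View pics/s3.png

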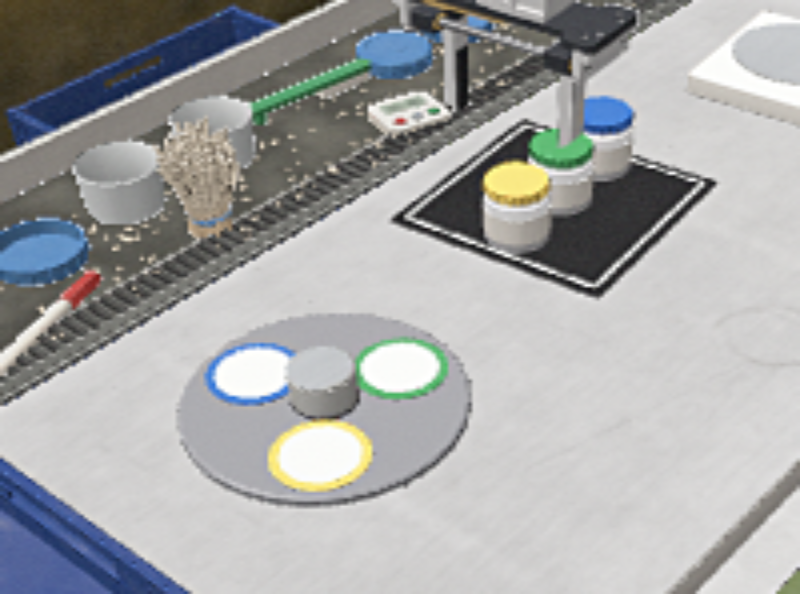

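View pics/t3.png

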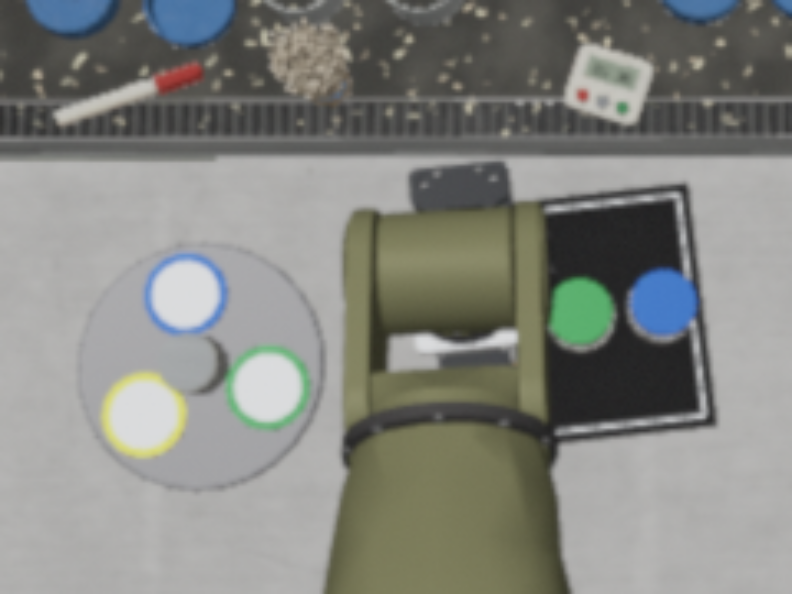

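All three jars stand in a row on the mat (yellow (516,185), green (560,150) and blue (605,115) in the crop). The weight is alone at (322,380), and all three seats are fully visible. I'll measure the seats again now, then fetch the weight.

```bash
python3 - <<'E'
from h import *
from scipy.optimize import least_squares
A=[]
for n,f,roi in(("top","pics/t3f.png",(95,165,205,275)),("scene","pics/s3f.png",(150,220,250,310))):
  im=cv2.imread(f)
  for c in HUES:
    m=cap_px(n,im,roi,c);cn=max(cv2.findContours(m,0,1)[0],key=cv2.contourArea)
    mm=np.zeros_like(m);cv2.drawContours(mm,[cn],-1,1,-1);v,u=np.nonzero(mm)
    p=ray(n,u.mean(),v.mean(),.014)[:2];print(n,c,p.round(4),len(u));A.append(p)
print((np.array(A[:3])+np.array(A[3:]))/2)
E
python3 plan.py .505 .3173 .13 5.9 100|head -2
```

```text
top yellow [0.4623 0.3649] 103
top green [0.4841 0.2566] 70
top blue [0.5669 0.3324] 483
scene yellow [0.4639 0.3632] 442
scene green [0.4804 0.2624] 88
scene blue [0.5693 0.3389] 91
[[0.46308645 0.36406091]
 [0.48223124 0.25950125]
 [0.56813798 0.33568702]]
t 21.53 p [0.5396 0.0643 0.1466] jaw 5.9 tilt 0.03 q [ 0.05  0.34  1.61 -0.    1.19 -0.05] w 0.0939 f [-0.3 -0.1 -1. ]
->  [0.505  0.3173 0.13  ] L 0.256 A 0.0 q6 0.39 calls 2 rv [ 0.  0. -0.] sh [ 0.2552 -0.0085  0.0166]
```

Run:
```python
from h import *
from scipy.optimize import least_squares
A={}
S=dict(blue=(.5665,.3315),yellow=(.464,.3637),green=(.4875,.2588))
for n,f,roi in(("top","pics/t3f.png",(95,165,205,275)),("scene","pics/s3f.png",(150,220,250,310))):
  im=cv2.imread(f);hsv=cv2.cvtColor(im,cv2.COLOR_BGR2HSV)
  for c in HUES:
    m=cap_px(n,im,roi,c)
    p=np.argwhere(m>0)[:,::-1];X=np.array([ray(n,*q,.014)[:2] for q in p]);w=np.array([hsv[q[1],q[0],1]/255. for q in p])
    k=np.hypot(*(X-S[c]).T)<.05;X=X[k];w=w[k]
    rr=least_squares(lambda q:w*(np.hypot(*(X-q[:2]).T)-q[2]),[*S[c],.033],loss="soft_l1",f_scale=.003);print(n,c,rr.x.round(4),k.sum());A.setdefault(c,[]).append(rr.x[:2])
for c in A:print(c,np.mean(A[c],0).round(4))
```

```text
top yellow [0.4645 0.3648 0.0328] 103
top green [0.488  0.2601 0.0329] 75
top blue [0.567  0.3326 0.0328] 125
scene yellow [0.4647 0.3621 0.0331] 147
scene green [0.4874 0.2572 0.0327] 92
scene blue [0.5668 0.3297 0.0331] 91
yellow [0.4646 0.3634]
green [0.4877 0.2586]
blue [0.5669 0.3311]
```

apply_moves(series=[[[0,0,0],[0.015,0,0],100],[[0,0,0],[0.045,-0.001,0.002],100],[[0,0,0],[0.08,-0.003,0.005],100],[[0,0,0],[0.12,-0.004,0.008],100],[[0,0,0],[0.16,-0.005,0.01],100],[[0,0,0],[0.2,-0.006,0.013],100],[[0,0,0],[0.235,-0.008,0.016],100],[[0,0,0],[0.255,-0.008,0.017],100]])

```text
t: 22.2
ee_pos: [0.5034, 0.32, 0.1264]
ee_rot: [-0.001, 0.669, 0.743, -0.002]
ft_force: [-0.2, -0.1, 0.3]
grip_width: 0.094
```

```bash
python3 plan.py .505 .3173 .021 5.9 100|head -2
```

```text
t 22.2 p [0.5034 0.32   0.1264] jaw 6.0 tilt 0.21 q [0.5  0.48 1.47 0.   1.2  0.4 ] w 0.094 f [-0.2 -0.1  0.3]
->  [0.505  0.3173 0.021 ] L 0.105 A 0.2 q6 0.4 calls 1 rv [-0.003  0.001  0.002] sh [-0.0027  0.0016  0.1054]
```

Seat centres agree: blue (.567,.331), yellow (.4645,.3635), green (.4877,.2587). Now I'll grasp the weight.

apply_moves(series=[[[-0.003,0,0],[-0.002,0.001,0.02],100],[[-0.003,0,0],[-0.002,0.001,0.045],100],[[-0.003,0,0],[-0.002,0.001,0.07],100],[[-0.003,0,0],[-0.003,0.001,0.09],100],[[-0.003,0,0],[-0.003,0.001,0.101],100],[[-0.003,0,0],[-0.003,0.001,0.105],100],[[-0.003,0,0],[-0.003,0.001,0.105],100],[[-0.003,0,0],[-0.003,0.001,0.105],100]])

```text
t: 22.87
ee_pos: [0.5046, 0.3171, 0.0218]
ee_rot: [0.0, 0.669, 0.743, -0.0]
ft_force: [1.1, 0.1, 0.1]
grip_width: 0.0937
```

apply_moves(series=[[[0,0,0],[0,0,0],50],[[0,0,0],[0,0,0],45],[[0,0,0],[0,0,0],35],[[0,0,0],[0,0,0],35],[[0,0,0],[0,0,0],35],[[0,0,0],[0,0,0],35],[[0,0,0],[0,0,0],35],[[0,0,0],[0,0,0],35]], force=40)

```text
t: 23.53
ee_pos: [0.5049, 0.3171, 0.0219]
ee_rot: [0.001, 0.669, 0.743, -0.0]
ft_force: [1.7, 0.9, 0.4]
grip_width: 0.0492
```

```bash
python3 plan.py
```

```text
t 23.53 p [0.5049 0.3171 0.0219] jaw 6.0 tilt 0.06 q [ 0.5   0.61  1.54 -0.    1.    0.4 ] w 0.0492 f [1.7 0.9 0.4]
```

apply_moves(series=[[[0,0,0],[0,0,-0.006],35],[[0,0,0],[0,0,-0.022],35],[[0,0,0],[0,0,-0.044],35],[[0,0,0],[0,0,-0.07],35],[[0,0,0],[0,0,-0.096],35],[[0,0,0],[0,0,-0.115],35],[[0,0,0],[0,0,-0.125],35],[[0,0,0],[0,0,-0.13],35]])

```text
t: 24.2
ee_pos: [0.5049, 0.3173, 0.1531]
ee_rot: [0.001, 0.669, 0.743, 0.0]
ft_force: [0.8, 0.2, -4.7]
grip_width: 0.0491
```

```bash
python3 plan.py .5022 -.3247 .15 5.9 35
```

```text
t 24.2 p [0.5049 0.3173 0.1531] jaw 6.0 tilt 0.09 q [ 0.5   0.45  1.45 -0.    1.25  0.4 ] w 0.0491 f [ 0.8  0.2 -4.7]
->  [ 0.5022 -0.3247  0.15  ] L 0.642 A 0.1 q6 -0.74 calls 3 rv [0.001 0.001 0.002] sh [-0.6382 -0.0697  0.0033]
[[[0.0, 0.0, 0.0], [-0.0106, -0.0012, 0.0001], 35.0], [[0.0, 0.0, 0.0], [-0.0213, -0.0023, 0.0001], 35.0], [[0.0, 0.0, 0.0], [-0.0319, -0.0035, 0.0002], 35.0], [[0.0, 0.0, 0.0], [-0.0574, -0.0063, 0.0003], 35.0], [[0.0, 0.0, 0.0], [-0.083, -0.0091, 0.0004], 35.0], [[0.0, 0.0, 0.0], [-0.1085, -0.0118, 0.0006], 35.0], [[0.0, 0.0, 0.0], [-0.1425, -0.0156, 0.0007], 35.0], [[0.0, 0.0, 0.0], [-0.1766, -0.0193, 0.0009], 35.0]]
[[[0.0, 0.0, 0.0], [-0.034, -0.0037, 0.0002], 35.0], [[0.0, 0.0, 0.0], [-0.0702, -0.0076, 0.0004], 35.0], [[0.0, 0.0, 0.0], [-0.1064, -0.0116, 0.0005], 35.0], [[0.0, 0.0, 0.0], [-0.1425, -0.0155, 0.0007], 35.0], [[0.0, 0.0, 0.0], [-0.1787, -0.0194, 0.0009], 35.0], [[0.0, 0.0, 0.001], [-0.2149, -0.0234, 0.0011], 35.0], [[0.001, 0.0, 0.001], [-0.251, -0.0273, 0.0013], 35.0], [[0.001, 0.0, 0.001], [-0.2851, -0.031, 0.0014], 35.0]]
[[[0.0, 0.0, 0.0], [-0.034, -0.0037, 0.0002], 35.0], [[0.0, 0.0, 0.0], [-0.0681, -0.0074, 0.0003], 35.0], [[0.0, 0.0, 0.0], [-0.0936, -0.0101, 0.0005], 35.0], [[0.0, 0.0, 0.0], [-0.1191, -0.0129, 0.0006], 35.0], [[0.0, 0.0, 0.0], [-0.1447, -0.0156, 0.0007], 35.0], [[0.0, 0.0, 0.0], [-0.1553, -0.0168, 0.0008], 35.0], [[0.0, 0.0, 0.0], [-0.166, -0.0179, 0.0008], 35.0], [[0.0, 0.0, 0.0], [-0.1766, -0.0191, 0.0009], 35.0]]
```

apply_moves(series=[[[0,0,0],[-0.008,-0.001,0],35],[[0,0,0],[-0.022,-0.002,0],35],[[0,0,0],[-0.042,-0.005,0],35],[[0,0,0],[-0.066,-0.007,0],35],[[0,0,0],[-0.094,-0.01,0],35],[[0,0,0],[-0.124,-0.014,0.001],35],[[0,0,0],[-0.156,-0.017,0.001],35],[[0,0,0],[-0.19,-0.021,0.001],35]])

```text
t: 24.87
ee_pos: [0.5026, 0.1237, 0.1507]
ee_rot: [-0.0, 0.669, 0.743, -0.001]
ft_force: [2.1, -0.6, -4.7]
grip_width: 0.0487
```

apply_moves(series=[[[0,0,0],[-0.034,-0.004,0],35],[[0,0,0],[-0.068,-0.007,0],35],[[0,0,0],[-0.1,-0.011,0],35],[[0,0,0],[-0.132,-0.014,0],35],[[0,0,0],[-0.164,-0.018,0],35],[[0,0,0],[-0.196,-0.021,0],35],[[0,0,0],[-0.226,-0.024,0],35],[[0,0,0],[-0.254,-0.027,0],35]])

```text
t: 25.53
ee_pos: [0.5006, -0.1341, 0.1496]
ee_rot: [-0.001, 0.67, 0.743, -0.001]
ft_force: [-0.1, 0.4, -4.6]
grip_width: 0.0489
```

```bash
python3 plan.py .5022 -.3247 .13 5.9 35
```

```text
t 25.53 p [ 0.5006 -0.1341  0.1496] jaw 5.9 tilt 0.18 q [-0.33  0.29  1.68 -0.    1.18 -0.43] w 0.0489 f [-0.1  0.4 -4.6]
->  [ 0.5022 -0.3247  0.13  ] L 0.192 A 0.2 q6 -0.75 calls 1 rv [-0.003  0.     0.001] sh [-0.1897 -0.0181  0.0196]
[[[-0.0, 0.0, 0.0], [-0.0095, -0.0009, 0.001], 35.0], [[-0.001, 0.0, 0.0], [-0.0322, -0.0031, 0.0033], 35.0], [[-0.001, 0.0, 0.0], [-0.0626, -0.006, 0.0065], 35.0], [[-0.002, 0.0, 0.0], [-0.0949, -0.009, 0.0098], 35.0], [[-0.002, 0.0, 0.0], [-0.1271, -0.0121, 0.0131], 35.0], [[-0.003, 0.0, 0.001], [-0.1575, -0.015, 0.0163], 35.0], [[-0.003, 0.0, 0.001], [-0.1802, -0.0172, 0.0186], 35.0], [[-0.003, 0.0, 0.001], [-0.1897, -0.0181, 0.0196], 35.0]]
```

apply_moves(series=[[[0,0,0],[-0.022,-0.002,0.001],35],[[-0.001,0,0],[-0.05,-0.005,0.004],35],[[-0.001,0,0],[-0.08,-0.008,0.008],35],[[-0.002,0,0],[-0.11,-0.011,0.012],35],[[-0.002,0,0],[-0.14,-0.014,0.016],35],[[-0.003,0,0],[-0.166,-0.016,0.019],35],[[-0.003,0,0.001],[-0.183,-0.018,0.02],35],[[-0.003,0,0.001],[-0.19,-0.018,0.02],35]])

```text
t: 26.2
ee_pos: [0.5001, -0.3275, 0.1275]
ee_rot: [-0.002, 0.671, 0.742, -0.0]
ft_force: [-0.6, -0.3, -6.0]
grip_width: 0.0486
```

```bash
python3 plan.py .5022 -.3247 .0585 5.9 35|head -2
```

```text
t 26.2 p [ 0.5001 -0.3275  0.1275] jaw 5.7 tilt 0.19 q [-0.64  0.48  1.46 -0.    1.2  -0.74] w 0.0486 f [-0.6 -0.3 -6. ]
->  [ 0.5022 -0.3247  0.0585] L 0.069 A 0.3 q6 -0.74 calls 1 rv [-0.003 -0.002 -0.003] sh [0.0024 0.0025 0.069 ]
```

apply_moves(series=[[[-0.001,0,0],[0.001,0.001,0.006],35],[[-0.002,-0.001,-0.001],[0.002,0.002,0.018],35],[[-0.003,-0.002,-0.003],[0.002,0.002,0.033],35],[[-0.003,-0.002,-0.003],[0.002,0.002,0.048],35],[[-0.003,-0.002,-0.003],[0.002,0.002,0.058],35],[[-0.003,-0.002,-0.003],[0.002,0.002,0.064],35],[[-0.003,-0.002,-0.003],[0.002,0.002,0.065],35],[[-0.003,-0.002,-0.003],[0.002,0.002,0.065],35]])

```text
t: 26.87
ee_pos: [0.5017, -0.3249, 0.0624]
ee_rot: [0.0, 0.67, 0.743, -0.0]
ft_force: [1.0, -0.2, -4.3]
grip_width: 0.0491
```

```bash
python3 plan.py .5022 -.3247 .0582 5.9 35|head -2
```

```text
t 26.87 p [ 0.5017 -0.3249  0.0624] jaw 5.9 tilt 0.01 q [-0.64  0.55  1.51 -0.    1.07 -0.74] w 0.0491 f [ 1.  -0.2 -4.3]
->  [ 0.5022 -0.3247  0.0582] L 0.004 A 0.0 q6 -0.74 calls 1 rv [-0.  0.  0.] sh [0.0002 0.0006 0.0042]
```

apply_moves(series=[[[0,0,0],[0,0,0.002],35],[[0,0,0],[0,0,0.004],35],[[0,0,0],[0,0,0.0045],35],[[0,0,0],[0,0,0.0045],35],[[0,0,0],[0,0,0.0045],35]])

```text
t: 27.28
ee_pos: [0.5017, -0.325, 0.0581]
ee_rot: [0.0, 0.67, 0.743, -0.0]
ft_force: [-0.8, 0.2, -4.6]
grip_width: 0.0491
```

apply_moves(series=[[[0,0,0],[0,0,0],60],[[0,0,0],[0,0,0],75],[[0,0,0],[0,0,0],90],[[0,0,0],[0,0,0],100],[[0,0,0],[0,0,0],100],[[0,0,0],[0,0,0],100]])

```text
t: 27.78
ee_pos: [0.5018, -0.3251, 0.0583]
ee_rot: [0.0, 0.67, 0.743, 0.0]
ft_force: [0.3, -0.1, 0.3]
grip_width: 0.0854
```

apply_moves(series=[[[0,0,0],[0,0,-0.01],100],[[0,0,0],[0,0,-0.03],100],[[0,0,0],[0,0,-0.06],100],[[0,0,0],[0,0,-0.08],100],[[0,0,0],[0,0,-0.09],100]])

```text
t: 28.2
ee_pos: [0.5026, -0.3256, 0.152]
ee_rot: [0.002, 0.67, 0.743, 0.0]
ft_force: [-0.3, 0.1, 0.9]
grip_width: 0.0937
```

```bash
python3 plan.py .5412 .0642 .15 5.9 100|head -2;python3 - <<'E'
from h import *
im,d=optics.read_camera("scene"); cv2.imwrite("pics/s4.png",cv2.resize(im[100:280,180:380],None,fx=4,fy=3.3));cv2.imwrite("pics/s4f.png",im)
W=cloud("scene",d);m=(W[...,2]>.08)&(W[...,2]<.095)&(abs(W[...,0]-.5)<.05)&(abs(W[...,1]+.325)<.05);print(m.sum(),W[m].mean(0) if m.any() else 0, W[m].min(0),W[m].max(0))
E
```

```text
t 28.2 p [ 0.5026 -0.3256  0.152 ] jaw 5.9 tilt 0.28 q [-0.64  0.45  1.44 -0.    1.24 -0.74] w 0.0937 f [-0.3  0.1  0.9]
->  [0.5412 0.0642 0.15  ] L 0.392 A 0.3 q6 -0.05 calls 2 rv [0.004 0.003 0.   ] sh [0.3837 0.0786 0.001 ]
89 [ 0.49732441 -0.31939201  0.08688321] [ 0.47392211 -0.34838468  0.08012334] [ 0.52236538 -0.3005743   0.09201083]
```

View pics/s4.png

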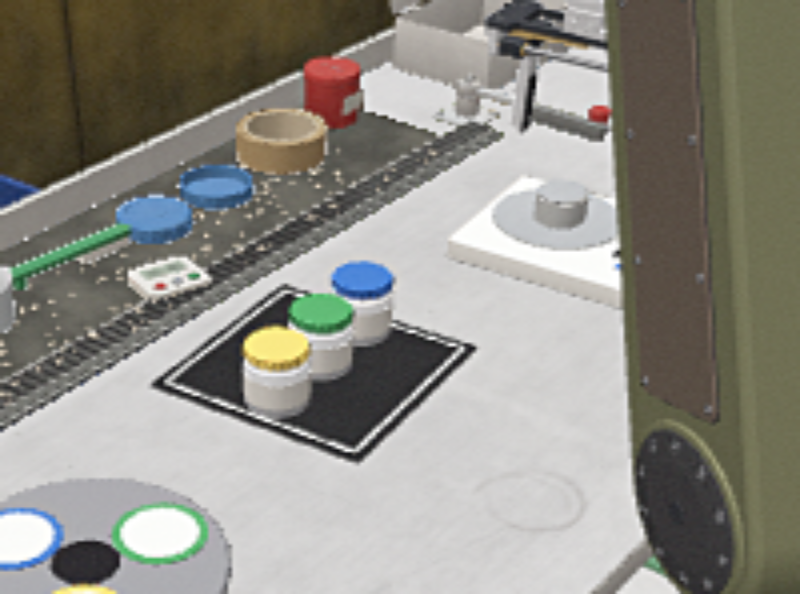

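The weight stands in the middle of the pan ((560,205) in the crop), and the three jars are still upright on the mat. I'll fetch yellow now.

apply_moves(series=[[[0.001,0,0],[0.03,0.006,0],100],[[0.002,0,0],[0.07,0.014,0],100],[[0.003,0.001,0],[0.11,0.022,0],100],[[0.004,0.002,0],[0.15,0.03,0],100],[[0.004,0.003,0],[0.19,0.038,0],100],[[0.004,0.003,0],[0.23,0.046,0],100],[[0.004,0.003,0],[0.27,0.054,0],100],[[0.004,0.003,0],[0.31,0.063,0],100]])

```text
t: 28.92
ee_pos: [0.5329, -0.0089, 0.1507]
ee_rot: [0.0, 0.67, 0.743, -0.001]
ft_force: [1.7, 0.5, 0.9]
grip_width: 0.094
```

```bash
python3 plan.py .54 .0644 .15 5.9 100|head -2
```

```text
t 28.92 p [ 0.5329 -0.0089  0.1507] jaw 5.9 tilt 0.06 q [-0.08  0.31  1.63 -0.    1.19 -0.19] w 0.094 f [1.7 0.5 0.9]
->  [0.54   0.0644 0.15  ] L 0.074 A 0.1 q6 -0.05 calls 1 rv [-0.001  0.001  0.   ] sh [0.0722 0.0146 0.0007]
```

apply_moves(series=[[[0,0,0],[0.03,0.006,0],100],[[0,0,0],[0.055,0.011,0],100],[[0,0,0],[0.069,0.014,0],100],[[0,0,0],[0.072,0.0146,0],100],[[0,0,0],[0.072,0.0146,0],100],[[0,0,0],[0.072,0.0146,0],100]])

```text
t: 29.42
ee_pos: [0.5397, 0.0635, 0.1501]
ee_rot: [-0.0, 0.67, 0.742, -0.001]
ft_force: [-0.4, -0.2, -0.4]
grip_width: 0.094
```

```bash
python3 plan.py .54 .0644 .022 5.9 100|head -2;python3 - <<'E'
from h import *
im,d=optics.read_camera("top")
for k,v in jar_top((220,150,320,260),im,.082).items():print(k,v)
E
```

```text
t 29.42 p [0.5397 0.0635 0.1501] jaw 5.9 tilt 0.11 q [ 0.05  0.34  1.6  -0.    1.2  -0.05] w 0.094 f [-0.4 -0.2 -0.4]
->  [0.54   0.0644 0.022 ] L 0.128 A 0.1 q6 -0.05 calls 1 rv [-0.002  0.001 -0.   ] sh [0.001  0.0006 0.1281]
green (array([ 0.5476, -0.0061]), [257, 194, 19, 20, 312], array([265.6, 203.3]))
blue (array([ 0.5546, -0.0727]), [281, 191, 21, 21, 346], array([290.7, 200.7]))
```

apply_moves(series=[[[-0.002,0,0],[0.001,0,0.025],100],[[-0.002,0,0],[0.001,0,0.058],100],[[-0.002,0,0],[0.001,0,0.09],100],[[-0.002,0,0],[0.001,0,0.115],100],[[-0.002,0,0],[0.001,0,0.126],100],[[-0.002,0,0],[0.001,0,0.128],100],[[-0.002,0,0],[0.001,0,0.128],100]])

```text
t: 30.05
ee_pos: [0.5398, 0.0635, 0.0227]
ee_rot: [0.0, 0.67, 0.742, -0.0]
ft_force: [-0.6, -0.1, 0.1]
grip_width: 0.0939
```

apply_moves(series=[[[0,0,0],[0,0,0],50],[[0,0,0],[0,0,0],45],[[0,0,0],[0,0,0],40],[[0,0,0],[0,0,0],40],[[0,0,0],[0,0,0],40],[[0,0,0],[0,0,0],40],[[0,0,0],[0,0,0],40],[[0,0,0],[0,0,0],40]], force=20)

```text
t: 30.72
ee_pos: [0.5399, 0.0635, 0.0229]
ee_rot: [0.001, 0.67, 0.742, -0.0]
ft_force: [-1.3, 0.3, 3.7]
grip_width: 0.0557
```

apply_moves(series=[[[0,0,0],[0,0,-0.006],40],[[0,0,0],[0,0,-0.022],40],[[0,0,0],[0,0,-0.044],40],[[0,0,0],[0,0,-0.07],40],[[0,0,0],[0,0,-0.096],40],[[0,0,0],[0,0,-0.115],40],[[0,0,0],[0,0,-0.125],40],[[0,0,0],[0,0,-0.128],40]])

```text
t: 31.38
ee_pos: [0.5403, 0.0636, 0.1525]
ee_rot: [0.001, 0.67, 0.742, 0.001]
ft_force: [0.3, -0.4, -1.6]
grip_width: 0.0557
```

```bash
python3 plan.py .4645 .3635 .15 42.7 40
```

```text
t 31.38 p [0.5403 0.0636 0.1525] jaw 5.8 tilt 0.18 q [ 0.05  0.33  1.6  -0.    1.2  -0.05] w 0.0557 f [ 0.3 -0.4 -1.6]
->  [0.4645 0.3635 0.15  ] L 0.309 A 36.9 q6 -0.15 calls 2 rv [ 0.003  0.002 -0.644] sh [ 0.306  -0.045   0.0021]
[[[0.0, 0.0, -0.016], [0.0077, -0.0011, 0.0001], 40.0], [[0.0, 0.0, -0.032], [0.0153, -0.0023, 0.0001], 40.0], [[0.0, 0.0, -0.071], [0.0337, -0.005, 0.0002], 40.0], [[0.0, 0.0, -0.109], [0.052, -0.0077, 0.0004], 40.0], [[0.001, 0.001, -0.161], [0.0765, -0.0113, 0.0005], 40.0], [[0.001, 0.001, -0.213], [0.101, -0.0149, 0.0007], 40.0], [[0.001, 0.001, -0.267], [0.127, -0.0187, 0.0009], 40.0], [[0.001, 0.001, -0.322], [0.153, -0.0225, 0.001], 40.0]]
[[[0.0, 0.0, -0.055], [0.0259, 0.0046, 0.0002], 40.0], [[0.0, 0.0, -0.109], [0.0518, 0.0092, 0.0004], 40.0], [[0.001, 0.001, -0.161], [0.0761, 0.0135, 0.0006], 40.0], [[0.001, 0.001, -0.213], [0.1005, 0.0179, 0.0008], 40.0], [[0.001, 0.001, -0.251], [0.1188, 0.0211, 0.0009], 40.0], [[0.001, 0.001, -0.29], [0.137, 0.0243, 0.0011], 40.0], [[0.001, 0.001, -0.306], [0.1447, 0.0257, 0.0011], 40.0], [[0.001, 0.001, -0.322], [0.1523, 0.0271, 0.0012], 40.0]]
```

apply_moves(series=[[[0,0,-0.016],[0.008,-0.001,0],40],[[0,0,-0.04],[0.019,-0.003,0],40],[[0,0,-0.071],[0.034,-0.005,0],40],[[0,0,-0.112],[0.053,-0.008,0],40],[[0.001,0.001,-0.161],[0.076,-0.011,0],40],[[0.001,0.001,-0.213],[0.101,-0.015,0.001],40],[[0.001,0.001,-0.267],[0.127,-0.019,0.001],40],[[0.001,0.001,-0.322],[0.153,-0.022,0.001],40]])

```text
t: 32.05
ee_pos: [0.5013, 0.2154, 0.1498]
ee_rot: [0.0, 0.541, 0.841, -0.0]
ft_force: [-0.3, 0.7, -2.4]
grip_width: 0.0557
```

```bash
python3 plan.py .4645 .3635 .15 42.7 40|head -2
```

```text
t 32.05 p [0.5013 0.2154 0.1498] jaw 24.5 tilt 0.05 q [ 0.34  0.34  1.6  -0.    1.2  -0.09] w 0.0557 f [-0.3  0.7 -2.4]
->  [0.4645 0.3635 0.15  ] L 0.153 A 18.2 q6 -0.15 calls 1 rv [-0.001  0.    -0.318] sh [ 0.15    0.0279 -0.0003]
```

apply_moves(series=[[[0,0,-0.055],[0.026,0.005,0],40],[[0,0,-0.11],[0.052,0.01,0],40],[[0,0,-0.165],[0.078,0.015,0],40],[[0,0,-0.215],[0.102,0.019,0],40],[[0,0,-0.26],[0.124,0.023,0],40],[[-0.001,0,-0.295],[0.14,0.026,0],40],[[-0.001,0,-0.318],[0.149,0.028,0],40],[[-0.001,0,-0.318],[0.15,0.028,0],40]])

```text
t: 32.72
ee_pos: [0.4632, 0.3651, 0.1484]
ee_rot: [-0.0, 0.399, 0.917, -0.001]
ft_force: [0.1, 0.6, -2.6]
grip_width: 0.056
```

```bash
python3 plan.py .4645 .3635 .0335 42.7 40|head -2
```

```text
t 32.72 p [0.4632 0.3651 0.1484] jaw 43.0 tilt 0.1 q [ 0.61  0.44  1.47 -0.    1.24 -0.14] w 0.056 f [ 0.1  0.6 -2.6]
->  [0.4645 0.3635 0.0335] L 0.115 A 0.3 q6 -0.14 calls 1 rv [-0.002 -0.     0.004] sh [-2.000e-03  1.000e-04  1.149e-01]
```

apply_moves(series=[[[0,0,0],[-0.001,0,0.01],40],[[-0.001,0,0.004],[-0.002,0,0.03],40],[[-0.001,0,0.004],[-0.002,0,0.055],40],[[-0.001,0,0.004],[-0.002,0,0.08],40],[[-0.001,0,0.004],[-0.002,0,0.098],40],[[-0.001,0,0.004],[-0.002,0,0.108],40],[[-0.001,0,0.004],[-0.002,0,0.111],40],[[-0.001,0,0.004],[-0.002,0,0.111],40]])

```text
t: 33.38
ee_pos: [0.4644, 0.3629, 0.0368]
ee_rot: [-0.0, 0.401, 0.916, -0.001]
ft_force: [0.5, -0.7, -2.3]
grip_width: 0.0556
```

```bash
python3 plan.py .4645 .3635 .033 42.7 40|head -2
```

```text
t 33.38 p [0.4644 0.3629 0.0368] jaw 42.7 tilt 0.1 q [ 0.6   0.57  1.55 -0.    1.02 -0.14] w 0.0556 f [ 0.5 -0.7 -2.3]
->  [0.4645 0.3635 0.033 ] L 0.004 A 0.1 q6 -0.14 calls 1 rv [-0.002 -0.    -0.   ] sh [0.0004 0.0005 0.0038]
```

apply_moves(series=[[[-0.002,0,0],[0,0,0.002],40],[[-0.002,0,0],[0,0,0.004],40],[[-0.002,0,0],[0,0,0.004],40],[[-0.002,0,0],[0,0,0.004],40]])

```text
t: 33.72
ee_pos: [0.4646, 0.363, 0.0334]
ee_rot: [0.0, 0.401, 0.916, 0.0]
ft_force: [1.1, -0.5, -2.2]
grip_width: 0.0557
```

apply_moves(series=[[[0,0,0],[0,0,0],65],[[0,0,0],[0,0,0],75],[[0,0,0],[0,0,0],90],[[0,0,0],[0,0,0],100],[[0,0,0],[0,0,0],100],[[0,0,0],[0,0,0],100]])

```text
t: 34.22
ee_pos: [0.4646, 0.363, 0.0334]
ee_rot: [0.0, 0.401, 0.916, 0.001]
ft_force: [-0.4, 0.4, -0.1]
grip_width: 0.0908
```

apply_moves(series=[[[0,0,0],[0,0,-0.02],100],[[0,0,0],[0,0,-0.055],100],[[0,0,0],[0,0,-0.095],100],[[0,0,0],[0,0,-0.11],100],[[0,0,0],[0,0,-0.118],100]])

```text
t: 34.63
ee_pos: [0.4653, 0.3635, 0.1546]
ee_rot: [0.001, 0.401, 0.916, 0.002]
ft_force: [-0.1, 0.9, -0.3]
grip_width: 0.0944
```

```bash
python3 plan.py .5475 -.0057 .15 5.9 100|head -2
```

```text
t 34.63 p [0.4653 0.3635 0.1546] jaw 42.7 tilt 0.32 q [ 0.6   0.43  1.47  0.    1.24 -0.14] w 0.0944 f [-0.1  0.9 -0.3]
->  [ 0.5475 -0.0057  0.15  ] L 0.378 A 36.8 q6 -0.18 calls 2 rv [ 0.005 -0.001  0.642] sh [-0.3271 -0.1899  0.0037]
```

apply_moves(series=[[[0,0,0.05],[-0.025,-0.015,0],100],[[0,0,0.11],[-0.057,-0.033,0],100],[[0,0,0.17],[-0.09,-0.052,0],100],[[0,0,0.23],[-0.123,-0.071,0.001],100],[[0,0,0.29],[-0.156,-0.09,0.001],100],[[0,0,0.35],[-0.189,-0.11,0.001],100],[[0,0,0.41],[-0.222,-0.129,0.002],100],[[0,0,0.47],[-0.25,-0.145,0.002],100]])

```text
t: 35.3
ee_pos: [0.5278, 0.079, 0.1507]
ee_rot: [0.0, 0.605, 0.796, 0.002]
ft_force: [0.8, 0.7, 1.0]
grip_width: 0.0938
```

```bash
python3 plan.py .5475 -.0057 .15 5.9 100|head -2
```

```text
t 35.3 p [0.5278 0.079  0.1507] jaw 15.5 tilt 0.23 q [ 0.08  0.31  1.64  0.    1.19 -0.19] w 0.0938 f [0.8 0.7 1. ]
->  [ 0.5475 -0.0057  0.15  ] L 0.087 A 9.6 q6 -0.18 calls 1 rv [ 0.003 -0.002  0.168] sh [-0.0869 -0.0038  0.0005]
```

apply_moves(series=[[[0.001,0,0.06],[-0.03,-0.001,0],100],[[0.002,-0.001,0.12],[-0.06,-0.002,0],100],[[0.003,-0.002,0.16],[-0.08,-0.003,0],100],[[0.003,-0.002,0.168],[-0.087,-0.004,0],100],[[0.003,-0.002,0.168],[-0.087,-0.004,0],100],[[0.003,-0.002,0.168],[-0.087,-0.004,0],100]])

```text
t: 35.8
ee_pos: [0.5469, -0.0053, 0.1498]
ee_rot: [-0.001, 0.669, 0.743, -0.0]
ft_force: [0.4, 0.1, -0.3]
grip_width: 0.094
```

```bash
python3 plan.py .5475 -.0057 .022 5.9 100|head -2
python3 - <<'E'
from h import *
im,d=optics.read_camera("top");cv2.imwrite("pics/t5.png",cv2.resize(im[110:290,90:330],None,fx=3.3,fy=3.3))
for k,v in jar_top((95,165,205,275),im,.092).items():print(k,v)
im,d=optics.read_camera("scene");cv2.imwrite("pics/s5.png",cv2.resize(im[150:330,120:320],None,fx=4,fy=3.3))
b=blob(cap_px("scene",im,(150,220,250,310),"yellow"),3);print(b[2],ray("scene",*b[1],.088)[:2].round(4))
E
```

```text
t 35.8 p [ 0.5469 -0.0053  0.1498] jaw 6.0 tilt 0.08 q [-0.08  0.35  1.6   0.    1.2  -0.18] w 0.094 f [ 0.4  0.1 -0.3]
->  [ 0.5475 -0.0057  0.022 ] L 0.128 A 0.1 q6 -0.18 calls 1 rv [-0.001 -0.001  0.001] sh [-0.0006  0.0007  0.1278]
yellow (array([0.4646, 0.3606]), [116, 224, 21, 22, 326], array([126.1, 234.3]))
[188 261  21  18 300] [0.463  0.3616]
```

View pics/s5.png

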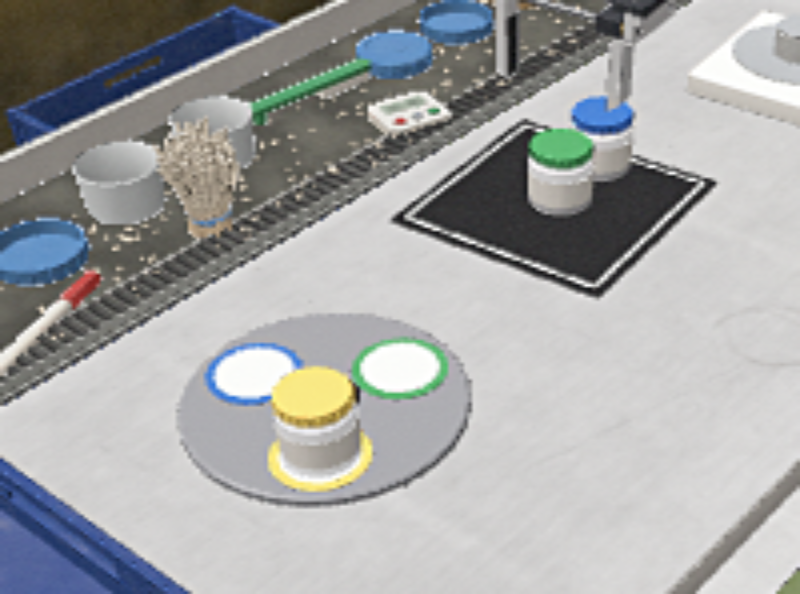

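Yellow stands on its own seat ((320,425) in the crop), about 2–3 mm off centre, which is within tolerance. Next is green.

apply_moves(series=[[[-0.001,0,0],[0,0.001,0.025],100],[[-0.001,0,0],[0,0.001,0.058],100],[[-0.001,0,0],[-0.001,0.001,0.09],100],[[-0.001,0,0],[-0.001,0.001,0.115],100],[[-0.001,0,0],[-0.001,0.001,0.126],100],[[-0.001,0,0],[-0.001,0.001,0.128],100],[[-0.001,0,0],[-0.001,0.001,0.128],100]])

```text
t: 36.48
ee_pos: [0.5482, -0.0049, 0.0226]
ee_rot: [-0.0, 0.668, 0.744, 0.001]
ft_force: [0.2, 0.1, 0.8]
grip_width: 0.094
```

apply_moves(series=[[[0,0,0],[0,0,0],50],[[0,0,0],[0,0,0],45],[[0,0,0],[0,0,0],40],[[0,0,0],[0,0,0],40],[[0,0,0],[0,0,0],40],[[0,0,0],[0,0,0],40],[[0,0,0],[0,0,0],40],[[0,0,0],[0,0,0],40]], force=20)

```text
t: 37.15
ee_pos: [0.5483, -0.0049, 0.0228]
ee_rot: [-0.0, 0.668, 0.744, 0.001]
ft_force: [-0.5, -0.0, 4.1]
grip_width: 0.0555
```

apply_moves(series=[[[0,0,0],[0,0,-0.006],40],[[0,0,0],[0,0,-0.022],40],[[0,0,0],[0,0,-0.044],40],[[0,0,0],[0,0,-0.07],40],[[0,0,0],[0,0,-0.096],40],[[0,0,0],[0,0,-0.115],40],[[0,0,0],[0,0,-0.125],40],[[0,0,0],[0,0,-0.128],40]])

```text
t: 37.82
ee_pos: [0.5487, -0.005, 0.1525]
ee_rot: [0.001, 0.668, 0.744, 0.001]
ft_force: [0.5, -0.4, -2.4]
grip_width: 0.0555
```

```bash
python3 plan.py .4877 .2592 .15 -17.3 40
```

```text
t 37.82 p [ 0.5487 -0.005   0.1525] jaw 6.1 tilt 0.18 q [-0.08  0.34  1.59  0.    1.2  -0.18] w 0.0555 f [ 0.5 -0.4 -2.4]
->  [0.4877 0.2592 0.15  ] L 0.271 A 23.4 q6 0.72 calls 2 rv [ 0.003 -0.001  0.408] sh [ 0.2692 -0.0326  0.0025]
[[[0.0, -0.0, 0.01], [0.0067, -0.0008, 0.0001], 40.0], [[0.0, -0.0, 0.02], [0.0135, -0.0016, 0.0001], 40.0], [[0.0, -0.0, 0.045], [0.0296, -0.0036, 0.0003], 40.0], [[0.001, -0.0, 0.069], [0.0458, -0.0055, 0.0004], 40.0], [[0.001, -0.0, 0.102], [0.0673, -0.0081, 0.0006], 40.0], [[0.001, -0.0, 0.135], [0.0888, -0.0107, 0.0008], 40.0], [[0.001, -0.0, 0.169], [0.1117, -0.0135, 0.001], 40.0], [[0.001, -0.001, 0.204], [0.1346, -0.0163, 0.0012], 40.0]]
[[[0.0, -0.0, 0.035], [0.0218, -0.0074, 0.0002], 40.0], [[0.001, -0.0, 0.069], [0.0437, -0.0147, 0.0004], 40.0], [[0.001, -0.0, 0.102], [0.0643, -0.0216, 0.0006], 40.0], [[0.001, -0.0, 0.135], [0.0848, -0.0285, 0.0008], 40.0], [[0.001, -0.0, 0.159], [0.1002, -0.0337, 0.0009], 40.0], [[0.001, -0.0, 0.184], [0.1157, -0.0389, 0.0011], 40.0], [[0.001, -0.0, 0.194], [0.1221, -0.0411, 0.0012], 40.0], [[0.001, -0.001, 0.204], [0.1285, -0.0432, 0.0012], 40.0]]
```

apply_moves(series=[[[0,0,0.01],[0.007,-0.001,0],40],[[0,0,0.024],[0.016,-0.002,0],40],[[0,0,0.045],[0.03,-0.004,0],40],[[0,0,0.071],[0.047,-0.006,0],40],[[0.001,0,0.102],[0.067,-0.008,0],40],[[0.001,0,0.135],[0.089,-0.011,0.001],40],[[0.001,0,0.169],[0.112,-0.013,0.001],40],[[0.001,0,0.204],[0.135,-0.016,0.001],40]])

```text
t: 38.48
ee_pos: [0.5173, 0.1287, 0.1498]
ee_rot: [-0.0, 0.742, 0.671, -0.0]
ft_force: [2.0, -1.3, -2.1]
grip_width: 0.0553
```

```bash
python3 plan.py .4877 .2595 .15 -17.3 40|head -2
```

```text
t 38.48 p [0.5173 0.1287 0.1498] jaw -5.7 tilt 0.03 q [0.18 0.32 1.64 0.   1.19 0.27] w 0.0553 f [ 2.  -1.3 -2.1]
->  [0.4877 0.2595 0.15  ] L 0.134 A 11.6 q6 0.72 calls 1 rv [-0.001 -0.     0.202] sh [ 0.1271 -0.0425 -0.0002]
```

apply_moves(series=[[[0,0,0.036],[0.022,-0.007,0],40],[[0,0,0.071],[0.044,-0.015,0],40],[[0,0,0.106],[0.066,-0.022,0],40],[[0,0,0.138],[0.086,-0.029,0],40],[[0,0,0.165],[0.104,-0.035,0],40],[[0,0,0.188],[0.118,-0.039,0],40],[[0,0,0.202],[0.126,-0.042,0],40],[[0,0,0.202],[0.127,-0.0425,0],40]])

```text
t: 39.15
ee_pos: [0.4864, 0.2607, 0.1482]
ee_rot: [-0.001, 0.805, 0.593, -0.001]
ft_force: [-0.3, 0.2, -2.7]
grip_width: 0.0553
```

```bash
python3 plan.py .4877 .2595 .033 -17.3 40|head -2
```

```text
t 39.15 p [0.4864 0.2607 0.1482] jaw -17.3 tilt 0.17 q [0.43 0.36 1.58 0.   1.2  0.73] w 0.0553 f [-0.3  0.2 -2.7]
->  [0.4877 0.2595 0.033 ] L 0.115 A 0.2 q6 0.72 calls 1 rv [-0.003  0.001  0.001] sh [-0.0006  0.0019  0.1152]
```

apply_moves(series=[[[-0.001,0,0],[0,0.001,0.01],40],[[-0.003,0,0],[0,0.002,0.03],40],[[-0.003,0,0],[-0.001,0.002,0.055],40],[[-0.003,0,0],[-0.001,0.002,0.08],40],[[-0.003,0,0],[-0.001,0.002,0.098],40],[[-0.003,0,0],[-0.001,0.002,0.108],40],[[-0.003,0,0],[-0.001,0.002,0.111],40],[[-0.003,0,0],[-0.001,0.002,0.111],40]])

```text
t: 39.82
ee_pos: [0.4875, 0.2587, 0.0365]
ee_rot: [0.0, 0.805, 0.593, -0.001]
ft_force: [0.3, -0.3, -1.1]
grip_width: 0.0555
```

```bash
python3 plan.py .4877 .2595 .033 -17.3 40|head -2
```

```text
t 39.82 p [0.4875 0.2587 0.0365] jaw -17.3 tilt 0.13 q [ 0.42  0.5   1.67 -0.    0.97  0.72] w 0.0555 f [ 0.3 -0.3 -1.1]
->  [0.4877 0.2595 0.033 ] L 0.004 A 0.1 q6 0.73 calls 1 rv [-0.001  0.002  0.   ] sh [ 0.0008 -0.      0.0035]
```

apply_moves(series=[[[-0.001,0.001,0],[0.001,0,0.002],40],[[-0.001,0.001,0],[0.001,0,0.0035],40],[[-0.001,0.001,0],[0.001,0,0.0035],40],[[-0.001,0.001,0],[0.001,0,0.0035],40]])

```text
t: 40.15
ee_pos: [0.488, 0.2598, 0.0334]
ee_rot: [0.001, 0.805, 0.593, 0.0]
ft_force: [-0.2, 0.5, -2.3]
grip_width: 0.055
```

apply_moves(series=[[[0,0,0],[0,0,0],65],[[0,0,0],[0,0,0],75],[[0,0,0],[0,0,0],90],[[0,0,0],[0,0,0],100],[[0,0,0],[0,0,0],100],[[0,0,0],[0,0,0],100]])

```text
t: 40.65
ee_pos: [0.488, 0.2598, 0.0335]
ee_rot: [0.001, 0.805, 0.593, 0.0]
ft_force: [0.5, -0.3, 0.3]
grip_width: 0.0906
```

apply_moves(series=[[[0,0,0],[0,0,-0.02],100],[[0,0,0],[0,0,-0.055],100],[[0,0,0],[0,0,-0.095],100],[[0,0,0],[0,0,-0.11],100],[[0,0,0],[0,0,-0.118],100]])

```text
t: 41.07
ee_pos: [0.4888, 0.2603, 0.1545]
ee_rot: [0.001, 0.805, 0.593, 0.002]
ft_force: [-0.0, 0.2, -1.1]
grip_width: 0.0942
```

```bash
python3 plan.py .5552 -.0745 .15 5.9 100|head -2
```

```text
t 41.07 p [0.4888 0.2603 0.1545] jaw -17.3 tilt 0.28 q [ 0.42  0.35  1.58 -0.    1.21  0.73] w 0.0942 f [-0.   0.2 -1.1]
->  [ 0.5552 -0.0745  0.15  ] L 0.341 A 23.2 q6 -0.3 calls 2 rv [ 0.005 -0.001 -0.404] sh [-0.3     0.1628  0.0045]
```

apply_moves(series=[[[0,0,0.07],[-0.024,0.013,0],100],[[0,0,0.18],[-0.054,0.029,0],100],[[0,0,0.29],[-0.085,0.046,0],100],[[0,0,0.4],[-0.116,0.063,0],100],[[0,0,0.51],[-0.148,0.08,0],100],[[0,0,0.62],[-0.18,0.098,0.001],100],[[0,0,0.73],[-0.21,0.114,0.001],100],[[0,0,0.84],[-0.24,0.13,0.002],100]])

```text
t: 41.73
ee_pos: [0.5413, -0.0093, 0.1515]
ee_rot: [-0.0, 0.978, 0.21, 0.002]
ft_force: [-0.1, -1.3, -0.2]
grip_width: 0.0939
```

```bash
python3 plan.py .5552 -.0745 .15 -77.5 100|head -2
python3 - <<'E'
from h import *
im,d=optics.read_camera("scene")
b=blob(cap_px("scene",im,(255,150,300,215),"blue"),3);print(b[2],ray("scene",*b[1],.078)[:2].round(4))
E
```

```text
t 41.73 p [ 0.5413 -0.0093  0.1515] jaw -65.7 tilt 0.2 q [-0.09  0.33  1.61  0.    1.2   1.06] w 0.0939 f [-0.1 -1.3 -0.2]
->  [ 0.5552 -0.0745  0.15  ] L 0.067 A 11.8 q6 1.15 calls 1 rv [ 0.    -0.003  0.206] sh [-0.0142  0.0652  0.0015]
[263 179  15  12 134] [ 0.5505 -0.0719]
```

apply_moves(series=[[[0,0,0.07],[-0.005,0.022,0],100],[[0,0,0.14],[-0.01,0.045,0.001],100],[[0,-0.002,0.19],[-0.013,0.06,0.001],100],[[0,-0.003,0.206],[-0.014,0.064,0.001],100],[[0,-0.003,0.206],[-0.014,0.064,0.001],100],[[0,-0.003,0.206],[-0.014,0.064,0.001],100]])

```text
t: 42.28
ee_pos: [0.5545, -0.0775, 0.1496]
ee_rot: [0.0, 0.995, 0.104, -0.0]
ft_force: [0.4, 0.6, 1.2]
grip_width: 0.0938
```

```bash
python3 plan.py .555 -.0737 .022 -77.5 100|head -2
```

```text
t 42.28 p [ 0.5545 -0.0775  0.1496] jaw -78.1 tilt 0.05 q [-0.2   0.37  1.56 -0.    1.21  1.16] w 0.0938 f [0.4 0.6 1.2]
->  [ 0.555  -0.0737  0.022 ] L 0.128 A 0.6 q6 1.16 calls 1 rv [ 0.001  0.001 -0.01 ] sh [ 0.0013 -0.0037  0.1276]
```

apply_moves(series=[[[0,0,-0.01],[0.001,-0.003,0.015],100],[[0,0,-0.01],[0.001,-0.004,0.045],100],[[0,0,-0.01],[0.001,-0.004,0.08],100],[[0,0,-0.01],[0.001,-0.004,0.11],100],[[0,0,-0.01],[0.001,-0.004,0.125],100],[[0,0,-0.01],[0.001,-0.004,0.128],100],[[0,0,-0.01],[0.001,-0.004,0.128],100],[[0,0,-0.01],[0.001,-0.004,0.128],100]])

```text
t: 42.95
ee_pos: [0.5552, -0.0729, 0.0227]
ee_rot: [0.001, 0.994, 0.109, 0.0]
ft_force: [-0.5, -0.6, -0.0]
grip_width: 0.0939
```

apply_moves(series=[[[0,0,0],[0,0,0],50],[[0,0,0],[0,0,0],45],[[0,0,0],[0,0,0],40],[[0,0,0],[0,0,0],40],[[0,0,0],[0,0,0],40],[[0,0,0],[0,0,0],40],[[0,0,0],[0,0,0],40],[[0,0,0],[0,0,0],40]], force=20)

```text
t: 43.62
ee_pos: [0.5552, -0.073, 0.0229]
ee_rot: [0.001, 0.994, 0.109, 0.0]
ft_force: [-1.1, -0.4, 1.5]
grip_width: 0.0553
```

apply_moves(series=[[[0,0,0],[0,0,-0.006],40],[[0,0,0],[0,0,-0.022],40],[[0,0,0],[0,0,-0.044],40],[[0,0,0],[0,0,-0.07],40],[[0,0,0],[0,0,-0.096],40],[[0,0,0],[0,0,-0.115],40],[[0,0,0],[0,0,-0.13],40],[[0,0,0],[0,0,-0.135],40]])

```text
t: 44.28
ee_pos: [0.5558, -0.073, 0.1605]
ee_rot: [0.001, 0.994, 0.109, 0.002]
ft_force: [0.2, 0.3, -1.5]
grip_width: 0.0554
```

```bash
python3 plan.py .567 .3312 .155 -77.5 40
```

```text
t 44.28 p [ 0.5558 -0.073   0.1605] jaw -77.4 tilt 0.26 q [-0.2   0.36  1.55 -0.    1.23  1.16] w 0.0554 f [ 0.2  0.3 -1.5]
->  [0.567  0.3312 0.155 ] L 0.404 A 179.9 q6 -1.32 calls 5 rv [ 0.006  0.004 -3.14 ] sh [ 0.0989 -0.3921  0.0049]
[[[0.0, 0.0, -0.031], [0.001, -0.0039, 0.0], 40.0], [[0.0, 0.0, -0.063], [0.002, -0.0078, 0.0001], 40.0], [[0.0, 0.0, -0.094], [0.003, -0.0118, 0.0001], 40.0], [[0.0, 0.0, -0.126], [0.004, -0.0157, 0.0002], 40.0], [[0.0, 0.0, -0.157], [0.0049, -0.0196, 0.0002], 40.0], [[0.0, 0.0, -0.232], [0.0073, -0.029, 0.0004], 40.0], [[0.001, 0.0, -0.308], [0.0097, -0.0384, 0.0005], 40.0], [[0.001, 0.0, -0.383], [0.0121, -0.0478, 0.0006], 40.0]]
[[[0.0, 0.0, -0.075], [0.0057, -0.0078, 0.0001], 40.0], [[0.0, 0.0, -0.151], [0.0114, -0.0157, 0.0003], 40.0], [[0.0, 0.0, -0.251], [0.0191, -0.0261, 0.0004], 40.0], [[0.001, 0.0, -0.352], [0.0267, -0.0366, 0.0006], 40.0], [[0.001, 0.001, -0.452], [0.0343, -0.047, 0.0008], 40.0], [[0.001, 0.001, -0.553], [0.0419, -0.0575, 0.0009], 40.0], [[0.001, 0.001, -0.653], [0.0496, -0.0679, 0.0011], 40.0], [[0.001, 0.001, -0.76], [
[... 681 characters left out ...]
 [0.0411, 0.0328, 0.0008], 40.0], [[0.001, 0.001, -0.509], [0.0512, 0.0409, 0.001], 40.0], [[0.001, 0.001, -0.609], [0.0613, 0.0489, 0.0012], 40.0], [[0.001, 0.001, -0.685], [0.0689, 0.055, 0.0013], 40.0], [[0.001, 0.001, -0.76], [0.0765, 0.061, 0.0015], 40.0]]
[[[0.0, 0.0, -0.075], [0.0013, 0.0096, 0.0001], 40.0], [[0.0, 0.0, -0.151], [0.0027, 0.0192, 0.0003], 40.0], [[0.0, 0.0, -0.226], [0.004, 0.0288, 0.0004], 40.0], [[0.0, 0.0, -0.258], [0.0045, 0.0328, 0.0005], 40.0], [[0.001, 0.0, -0.289], [0.0051, 0.0368, 0.0005], 40.0], [[0.001, 0.0, -0.32], [0.0056, 0.0409, 0.0006], 40.0], [[0.001, 0.0, -0.352], [0.0062, 0.0449, 0.0006], 40.0], [[0.001, 0.0, -0.383], [0.0067, 0.0489, 0.0007], 40.0]]
```

apply_moves(series=[[[0,0,0],[0.002,-0.008,0],40],[[0,0,0],[0.005,-0.02,0],40],[[0,0,0],[0.009,-0.037,0],40],[[0,0,0],[0.015,-0.058,0],40],[[0,0,0],[0.021,-0.083,0],40],[[0,0,0],[0.028,-0.111,0],40],[[0,0,0],[0.036,-0.141,0],40],[[0,0,0],[0.043,-0.172,0],40]])

```text
t: 44.95
ee_pos: [0.5594, 0.1066, 0.1588]
ee_rot: [0.001, 0.994, 0.11, 0.001]
ft_force: [1.0, 0.0, -2.2]
grip_width: 0.0554
```

```bash
python3 plan.py .567 .3312 .152 keep 40
```

```text
t 44.95 p [0.5594 0.1066 0.1588] jaw -77.4 tilt 0.16 q [ 0.12  0.38  1.52 -0.    1.24  1.48] w 0.0554 f [ 1.   0.  -2.2]
->  [0.567  0.3312 0.152 ] L 0.225 A 0.2 q6 1.82 calls 1 rv [ 0.002 -0.002  0.   ] sh [ 0.0563 -0.2176  0.0064]
[[[0.0, -0.0, 0.0], [0.0028, -0.0109, 0.0003], 40.0], [[0.0, -0.0, 0.0], [0.0096, -0.037, 0.0011], 40.0], [[0.001, -0.001, 0.0], [0.0186, -0.0718, 0.0021], 40.0], [[0.001, -0.001, 0.0], [0.0281, -0.1088, 0.0032], 40.0], [[0.001, -0.001, 0.0], [0.0377, -0.1458, 0.0043], 40.0], [[0.002, -0.001, 0.0], [0.0467, -0.1806, 0.0053], 40.0], [[0.002, -0.002, 0.0], [0.0535, -0.2067, 0.0061], 40.0], [[0.002, -0.002, 0.0], [0.0563, -0.2176, 0.0064], 40.0]]
```

apply_moves(series=[[[0,0,0],[0.008,-0.032,0.001],40],[[0,0,0],[0.017,-0.065,0.002],40],[[0.001,-0.001,0],[0.025,-0.098,0.003],40],[[0.001,-0.001,0],[0.033,-0.13,0.004],40],[[0.002,-0.001,0],[0.041,-0.16,0.005],40],[[0.002,-0.002,0],[0.048,-0.187,0.006],40],[[0.002,-0.002,0],[0.053,-0.206,0.006],40],[[0.002,-0.002,0],[0.056,-0.217,0.006],40]])

```text
t: 45.62
ee_pos: [0.5653, 0.3336, 0.1505]
ee_rot: [0.0, 0.994, 0.111, -0.001]
ft_force: [-1.0, -1.1, -1.3]
grip_width: 0.0556
```

apply_moves(series=[[[0,0,0],[0,0,0],40],[[0,0,0],[0,0,0],40]])

```text
t: 45.78
ee_pos: [0.5643, 0.334, 0.1491]
ee_rot: [0.001, 0.994, 0.111, -0.002]
ft_force: [-0.2, -0.4, -2.2]
grip_width: 0.0553
```

```bash
python3 plan.py .567 .3312 .033 keep 40|head -2
```

```text
t 45.78 p [0.5643 0.334  0.1491] jaw -77.2 tilt 0.29 q [0.48 0.59 1.25 0.   1.31 1.83] w 0.0553 f [-0.2 -0.4 -2.2]
->  [0.567  0.3312 0.033 ] L 0.116 A 0.3 q6 1.82 calls 1 rv [ 0.001  0.005 -0.   ] sh [0.0026 0.0032 0.1161]
```

apply_moves(series=[[[0,0.002,0],[0.001,0.001,0.01],40],[[0.001,0.005,0],[0.002,0.002,0.03],40],[[0.001,0.005,0],[0.0025,0.003,0.055],40],[[0.001,0.005,0],[0.0025,0.003,0.08],40],[[0.001,0.005,0],[0.0025,0.003,0.098],40],[[0.001,0.005,0],[0.0025,0.003,0.108],40],[[0.001,0.005,0],[0.0025,0.003,0.111],40],[[0.001,0.005,0],[0.0025,0.003,0.111],40]])

```text
t: 46.45
ee_pos: [0.5669, 0.3307, 0.0377]
ee_rot: [0.0, 0.994, 0.111, -0.0]
ft_force: [0.2, 0.3, -2.2]
grip_width: 0.0555
```

```bash
python3 plan.py .567 .3312 .033 keep 40|head -2
```

```text
t 46.45 p [0.5669 0.3307 0.0377] jaw -77.3 tilt 0.04 q [ 0.47  0.7   1.33 -0.    1.11  1.82] w 0.0555 f [ 0.2  0.3 -2.2]
->  [0.567  0.3312 0.033 ] L 0.005 A 0.0 q6 1.82 calls 1 rv [ 0.     0.001 -0.   ] sh [ 0.0002 -0.0005  0.0047]
```

apply_moves(series=[[[0,0,0],[0,0,0.002],40],[[0,0,0],[0,0,0.004],40],[[0,0,0],[0,0,0.0047],40],[[0,0,0],[0,0,0.0047],40],[[0,0,0],[0,0,0.0047],40]])

```text
t: 46.87
ee_pos: [0.5671, 0.3308, 0.0334]
ee_rot: [0.0, 0.994, 0.111, -0.0]
ft_force: [0.6, -0.4, -1.9]
grip_width: 0.0555
```

apply_moves(series=[[[0,0,0],[0,0,0],65],[[0,0,0],[0,0,0],75],[[0,0,0],[0,0,0],90],[[0,0,0],[0,0,0],100],[[0,0,0],[0,0,0],100],[[0,0,0],[0,0,0],100]])

```text
t: 47.37
ee_pos: [0.5671, 0.3308, 0.0334]
ee_rot: [0.0, 0.994, 0.111, -0.0]
ft_force: [0.7, -0.1, -0.2]
grip_width: 0.091
```

apply_moves(series=[[[0,0,0],[0,0,-0.02],100],[[0,0,0],[0,0,-0.055],100],[[0,0,0],[0,0,-0.095],100],[[0,0,0],[0,0,-0.125],100],[[0,0,0],[0,0,-0.15],100],[[0,0,0],[0,0,-0.16],100],[[0,0,0],[0,0,-0.16],100]])

```text
t: 47.95
ee_pos: [0.5678, 0.3312, 0.1958]
ee_rot: [-0.001, 0.994, 0.111, 0.002]
ft_force: [0.2, 0.4, -0.9]
grip_width: 0.0941
```

```bash
python3 plan.py .5 .0 .2 -77.5 100|head -2
```

```text
t 47.95 p [0.5678 0.3312 0.1958] jaw -77.3 tilt 0.23 q [ 0.47  0.55  1.19 -0.    1.4   1.82] w 0.0941 f [ 0.2  0.4 -0.9]
->  [0.5 0.  0.2] L 0.338 A 0.3 q6 1.3 calls 2 rv [-0.001 -0.004  0.004] sh [-0.1392  0.3081 -0.005 ]
```

Now I'll move clear over the mat so both cameras can see the carrier and the pan.

apply_moves(series=[[[0,0,0],[-0.012,0.026,0],100],[[0,0,0],[-0.028,0.062,0],100],[[0,0,0],[-0.045,0.1,0],100],[[0,0,0],[-0.062,0.137,0],100],[[0,0,0],[-0.079,0.174,0],100],[[0,0,0],[-0.096,0.211,0],100],[[0,0,0],[-0.11,0.243,0],100],[[0,0,0],[-0.122,0.27,0],100]])

```text
t: 48.62
ee_pos: [0.5068, 0.0388, 0.193]
ee_rot: [-0.001, 0.994, 0.111, 0.0]
ft_force: [1.4, -0.1, 0.2]
grip_width: 0.0942
```

apply_moves(series=[[[0,0,0],[-0.008,0.015,0],100],[[0,0,0],[-0.008,0.015,0],100],[[0,0,0],[-0.008,0.015,0],100],[[0,0,0],[-0.008,0.015,0],100],[[0,0,0],[-0.008,0.015,0],100]])

```text
t: 49.03
ee_pos: [0.5024, 0.0233, 0.1922]
ee_rot: [-0.001, 0.994, 0.111, -0.0]
ft_force: [-0.0, 0.1, -0.4]
grip_width: 0.0938
```

Run:
```python
from h import *
S=dict(blue=(.567,.3311),yellow=(.4645,.3635),green=(.4877,.2587))
im,d=optics.read_camera("top");cv2.imwrite("pics/t6.png",cv2.resize(im[100:290,90:450],None,fx=2.2,fy=2.2))
for k,v in jar_top((95,165,205,275),im,.092).items():print(k,v[0],(v[0]-S[k]).round(4))
W=cloud("top",d);m=(W[...,2]>.08)&(W[...,2]<.095)&(abs(W[...,0]-.5)<.06)&(abs(W[...,1]+.325)<.06)
if m.any():
    v,u=np.nonzero(m);print("weight",ray("top",u.mean(),v.mean(),.088),m.sum())
im,d=optics.read_camera("scene");cv2.imwrite("pics/s6.png",cv2.resize(im[130:330,120:380],None,fx=3,fy=3))
for c in HUES:
    b=blob(cap_px("scene",im,(150,220,250,310),c),3);p=ray("scene",*b[1],.088)[:2];print(c,b[2],p.round(4),(p-S[c]).round(4))
```

```text
yellow [0.4646 0.3606] [ 0.0001 -0.0029]
green [0.4866 0.2592] [-0.0011  0.0005]
blue [0.5649 0.3304] [-0.0021 -0.0007]
weight [ 0.49886484 -0.32308707  0.088     ] 286
yellow [188 261  21  18 300] [0.463  0.3616] [-0.0015 -0.0019]
green [210 237  19  16 233] [0.4841 0.2591] [-0.0036  0.0004]
blue [171 238  20  16 241] [0.5625 0.3316] [-0.0045  0.0005]
```

View pics/s6.png

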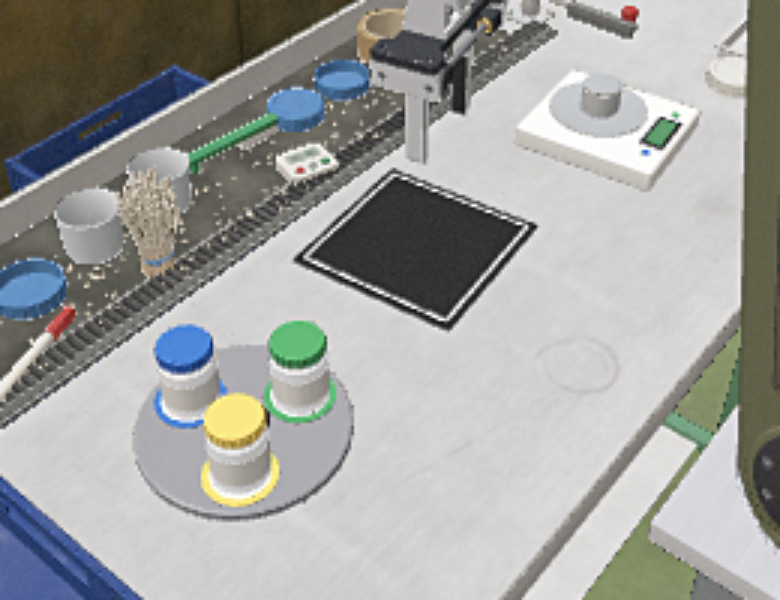

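View pics/t6.png

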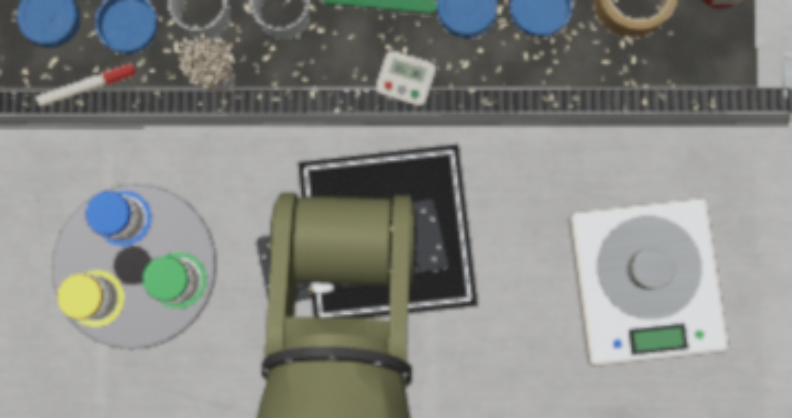

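The pictures show each jar upright on the seat of its own colour, up to about 5 mm off centre. The weight is upright and central on the pan ((600,95) in the scene crop), the mushrooms stand where they were at (150,220), and the arm touches nothing. I'll hand in.

```bash
python3 -c "
from plant import robot
print(robot.finish_job())"
```

```text
the job is handed in; nothing more can be done
None
```

The task is done and handed in. The robot's clock read about 49 s of the 144 s allowed. The hand-in gives no verdict, so what follows rests on my own camera checks.

I moved the blue, green and yellow jars to a row on the mat, then stood the weight on the scale's pan. After that I put the jars back on their own seats in the order yellow, green, blue.

- **Jars:** the last pictures show all three upright on the seats of their own colours. The offsets from the seat centres are about 2–3 mm for yellow, 1–4 mm for green and 2–5 mm for blue, against the 12 mm allowed.
- **Weight:** it stands upright on the pan, about 4 mm from the pan's centre as measured, against the 20 mm allowed.
- **Mushrooms:** the bunch looks unmoved in the pictures; I did not measure its final position.
- **Arm:** the gripper was open and clear of everything at hand-in.

The two cameras disagreed by about 1–3 mm on the jars, which is near the stated calibration error of about 2 mm. No check failed.

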